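Turn the score binder's leaf and snap it under the catch

ROBOT

A 6-joint arm with a two-finger parallel gripper is mounted at the origin on the work surface. World frame = base frame: x ahead of the robot, y to its left, z up, the work surface at z = 0. Lengths are in m, angles in rad, forces in N, time in s.
With the tool pointing down it reaches from about 0.275 to 0.75 m from the base axis. Payload 10.2 kg.
Tool frame: the origin (TCP) lies at the very end of the fingers, on their centre line; the grasp point (between the pads) lies 19 mm behind it (r.grip_depth is the distance from the TCP to the grasp point, in m); z points along the fingers, x is the direction in which the jaws open and shut, and the axes are right-handed (so a half turn about z gives the same grasp; the last joint's range is limited). The gripper opens to 85 mm and grips with 20 to 120 N. Pads are 22 mm wide; open, the fingers measure 114 mm over their backs; the gripper's body (76 mm by 85 mm) begins 54 mm behind the grasp point. The pads swing forward as they close: fully open they stand 13 mm farther back than shut.
Start: joints at [-1.48, 0.313, 1.498, -0, 1.331, -0.223], TCP at [0.162, -0.499, 0.231] pointing down, gripper open.
Joint ranges: [-2.94, 2.94], [-0.97, 2.17], [0.19, 2.56], [-1.23, 4.37], [0.02, 3.11], [-2.88, 2.88]. Speed limits (rad/s): [2.39, 2.39, 3.01, 3.14, 3.14, 3.14].

INTERFACE

Orientations are given as a rotation vector (axis times angle).
In Python, from cell import r gives the robot as it stands.
- The arm moves only by the tool apply_moves, never from a script. Its arguments are lists of equal length, an entry for each row: "xyz": the shift along the tool's x, y, z in units of 40 mm (1.0 is 40 mm), a list of three; "spin": the turn about the tool's z in units of 5 degrees (1.0 is 5 degrees); "claw": the closure, from 0 (fully open) to 1 (shut). A call has exactly 10 rows; each row is the pose to reach, as a shift and turn from the pose commanded when the call began, along the tool's axes at that moment; what a row does not reach only later rows make up. A row lasts 1/12 s, in which the tool goes at most 41.7 mm and 7.16 degrees, less where a joint would pass 70% of its speed; a pose out of reach is approached as far as the arm can. A call with a gripper value outside its range is refused whole. The fingers move at their own pace and stop on an object; the grip force is fixed at half the most. Time passes only in rows, so rows that repeat a pose let the fingers close, or fill a call up. It gives the time, the measured TCP pose, the force and the opening at its end, in the units of the state.
- r.get_state(): the state, without advancing time (a new reading comes with each control period).
- r.capture(name): name is "side" or "top" or "wrist"; returns a dict with "frame" (400x640x3 uint8, red, green, blue), "fx", "fy", "cx", "cy" (pixels), "R" (3x3) and "t" (3): a world point X has camera coordinates R X + t; the wrist camera has in their place "hand_eye" (4x4, takes a point from camera to tool coordinates, whose origin is the TCP and whose axes are the tool frame's). Camera axes: x right, y down, z forward; pixel columns grow to the right and rows downward; lengths in m; the calibration is good to about 2 mm. The wrist camera is an equidistant fisheye: a pixel r from the principal point sees the ray r / f radians off the axis. A picture is of the moment at which its call begins: read the wrist's pose just before it. There is no depth.
- r.sign_off(): hands the job in, once; it reports no verdict.
The state is a dict: "t": time; "joint_pos": joint angles; "dq": joint speeds; "effort": joint torques, N m; "ee_pos": TCP position; "ee_rot": TCP orientation; "ft_force": force on the tool from outside, world axes, zero at the start; "ft_torque": the same for the moment, N m; "grip_width": opening from 0.0 (shut) to 1.0 (fully open).
Only numpy, scipy, OpenCV 4.12 (cv2) and the standard library are available. Lean on these libraries where they do the work, as an engineer would, in place of code of your own. Each camera call takes 0.05 s, during which the arm holds its last target.

TASK

Turn the stiff white leaf of the score binder over its rings, from the near board across to the far board, so that its ruled back face shows. Then press it down flat on the far board under the reading light until its edge snaps below the spring catch, without forcing it or bumping the light, and let go. Leave the cup and bowl where they are.

Things in the scene. Friction and masses are not known exactly. Their poses are not given: they have to be found in the camera images.
- binder: Ring binder fixed on a 300 x 200 x 10 mm wooden plate. Origin on the table straight below the ring line; x points from the near board to the far board, y along the rings, z up. The near board rises from the ring line towards -x at 50 degrees to the horizontal and ends 85 mm from it; the far board rises towards +x at 35 degrees and ends 162 mm from it. Yaw up to 0.3 rad.
- hinge (a point): The ring line (the leaf's hinge axis, along the binder's y) at mid width, 35 mm above the table.
- leaf (a joint): Turn of the leaf about the ring line, rad: 0 = along the near board (50 degrees above horizontal, towards -x), 0.698 = upright, 1.658 = flat on the far board (slightly springy stop). Starts at 0 to 0.15. The rings are stiff: the leaf stays at any angle where it is left; up to the catch it moves with about 1 N at its edge.
- leaf_edge (a point): Middle of the free edge of the leaf: a stiff white plastic sheet, 4 mm thick, 160 mm wide along y, free edge 130 mm from the ring line; plain frame on the face seen first, ruled grid on its back. At the near board its outer 45 mm overhang, so a finger fits behind; the far board reaches past the edge, so nothing fits behind there.
- catch (a point): Centre of the spring catch's nose, a steel bar 34 mm long along y, 10 mm thick, at mid width over the far board's upper end, 132 mm from the ring line. The leaf's edge meets it at leaf angle about 1.57 and must be pushed past with 8 to 10 N at the edge (more nearer the rings). The nose yields up the slope, then springs back over the leaf and holds it.
- lamp: Fixed reading light, frame same as the binder's. An aluminium bar, 170 mm long along y, x 88 to 128 mm, z 162 to 174 mm, hangs over the upper far board on a 12 mm stem at x = 172 mm, y = 0. It blocks a gripper from straight above; tilted about 40 degrees, leaning back towards the near side, fingers reach under it.
- cup: Stainless steel cup, 70 mm wide, 80 mm tall, beside the binder; origin at the centre of its underside. Leave alone.
- bowl: White ceramic bowl, 100 mm wide, 45 mm tall, beside the binder; origin at the centre of its underside. Leave alone.

How it is judged:
On the way, in this order (a step that is already met when the one before it is completed fails the run):
1. the leaf has been lifted off the near board to about upright (value of joint leaf between 0.5 and 1.4 rad), for 0.1 s.
2. the leaf lies flat on the far board, its edge below the catch (value of joint leaf above 1.62 rad), for 0.2 s.
At the end, for the whole second after the job is handed in: The leaf lies flat on the far board with its edge below the catch (leaf angle over 1.62 rad), at rest and let go; cup and bowl are within 15 mm of where they stood (value of joint leaf above 1.62 rad and velocity of joint leaf between -0.1 and 0.1 rad/s and contact force between the fingers and leaf below 0.2 N and distance of each of cup, bowl from where it was at the start of the episode below 0.015 m); the robot touches nothing.
It fails at once if the leaf is forced: pressed towards the far board with more than 40 N (value of joint leaf above 1.55 rad and contact force between any of the fingers, the arm and leaf above 40 N).
It fails at once if the reading light is bumped (over 3 N) (contact force between any of the fingers, the arm and lamp above 3 N).
It fails at once if a bystander is pushed away or tipped (distance of any of cup, bowl from where it was at the start of the episode above 0.03 m or angle between any of cup, bowl's own z axis and vertical above 0.4 rad).
It also fails if it takes over 59 s, if anything falls off the work surface, if the arm or the gripper's body presses on something with over 40 N, if the wrist force passes 120 N, or if a joint passes its speed limit or range.

## Working session

There is one attempt and no reset: what is moved stays moved. The work goes in short steps, Python scripts to look and compute and a tool call to move; the robot and the scene stay as the last step left them, time stands still between calls to the robot, and variables do not carry over. Pictures are saved under pics/ and viewed, and the job is handed in when it is done.

Besides the shell and the picture viewer there is one more tool, called after "Emit:" as a command line: name --pt "numbers of a row" for each row, then --argument value for the rest. apply_moves: Moves the arm, as the interface text tells. Its arguments: {"type":"object","properties":{"xyz":{"type":"array","items":{"type":"array","items":{"type":"number"}}},"spin":{"type":"array","items":{"type":"number"}},"claw":{"type":"array","items":{"type":"number"}}},"required":["xyz","spin","claw"]}

```bash
ls; mkdir -p pics
python3 - <<'E'
from cell import r
import cv2
print(r.get_state())
for n in ("side","top","wrist"):
    c=r.capture(n); cv2.imwrite(f"pics/{n}0.png",c["frame"][:,:,::-1])
    print(n,{k:v for k,v in c.items() if k!="frame"})
E
```

```text
pics
{'t': 0.0, 'joint_pos': array([-1.48040915e+00,  3.13441512e-01,  1.49844656e+00, -1.40087141e-05,
        1.33099881e+00, -2.23385705e-01]), 'dq': array([-8.89090479e-08, -2.07148653e-03,  5.64145734e-04, -8.12038711e-04,
       -3.62415313e-04, -7.37373401e-04]), 'effort': array([ 1.41973462e-03, -4.12272263e+01, -2.59734374e+01, -1.03356717e-04,
        4.25519320e-03,  2.18953414e-05]), 'ee_pos': array([ 0.16200898, -0.49910301,  0.23073585]), 'ee_rot': array([-2.54046732e+00,  1.84650105e+00,  1.35448894e-03]), 'ft_force': array([ 0.44378533, -0.4162532 , -0.45069934]), 'ft_torque': array([ 0.03220773, -0.02248214, -0.03483934]), 'grip_width': 0.9964317877006674}
side {'fx': 427.87055726318135, 'fy': 427.87055726318135, 'cx': 319.0188093433222, 'cy': 197.11358368782572, 'R': array([[-0.81997905, -0.57192349, -0.02319216],
       [-0.2902863 ,  0.45042724, -0.84430395],
       [ 0.49332365, -0.68557918, -0.53536246]]), 't': array([0.51639417, 0.22752865, 0.81523355])}
top {'fx': 394.6418510831586, 'fy': 394.6418510831586, 'cx': 317.1385943232302, 'cy': 205.62099579361066, 'R': array([[-0.02636086, -0.99944757, -0.02023995],
       [-0.99350929,  0.02843469, -0.11013969],
       [ 0.11065436,  0.0172052 , -0.99371001]]), 't': array([0.06329792, 0.609493  , 0.77335262])}
wrist {'fx': 309.70691628693146, 'fy': 309.70691628693146, 'cx': 315.602404937689, 'cy': 204.92448755854568, 'hand_eye': array([[ 9.99999466e-01,  4.53273195e-04, -9.28674094e-04,
        -7.73633452e-04],
       [-1.63339728e-04,  9.56702188e-01,  2.91068545e-01,
        -7.44109646e-02],
       [ 1.02039811e-03, -2.91068237e-01,  9.56701751e-01,
        -1.41246022e-01],
       [ 0.00000000e+00,  0.00000000e+00,  0.00000000e+00,
         1.00000000e+00]])}
```

View pics/side0.png

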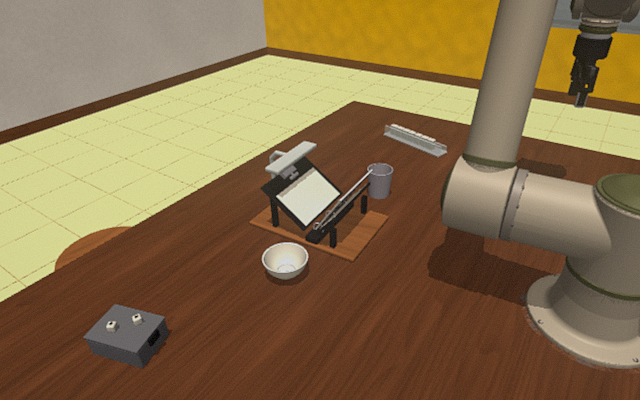

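View pics/top0.png

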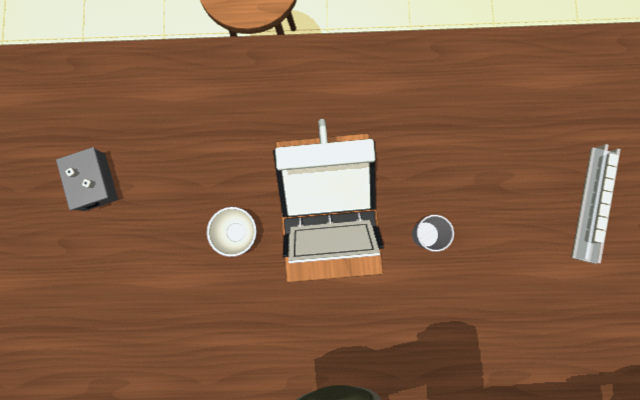

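View pics/wrist0.png

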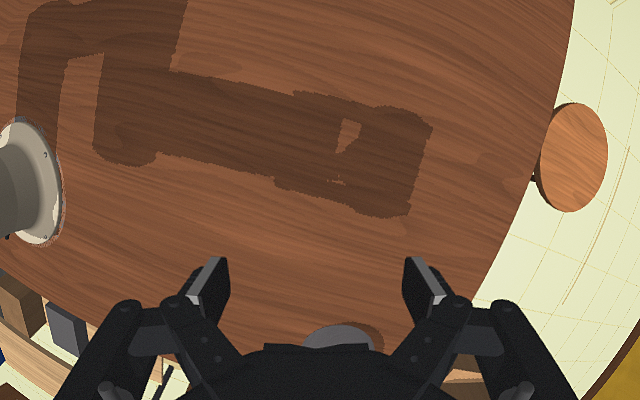

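Run:
```python
from cell import r
import cv2
c=r.capture("top")["frame"][:,:,::-1]
cv2.imwrite("pics/topz.png",cv2.resize(c[110:300,200:470],None,fx=2.95,fy=2.95,interpolation=cv2.INTER_CUBIC))
c=r.capture("side")["frame"][:,:,::-1]
cv2.imwrite("pics/sidez.png",cv2.resize(c[130:290,230:410],None,fx=3.7,fy=3.7,interpolation=cv2.INTER_CUBIC))
```

```text
(no output)
```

View pics/topz.png

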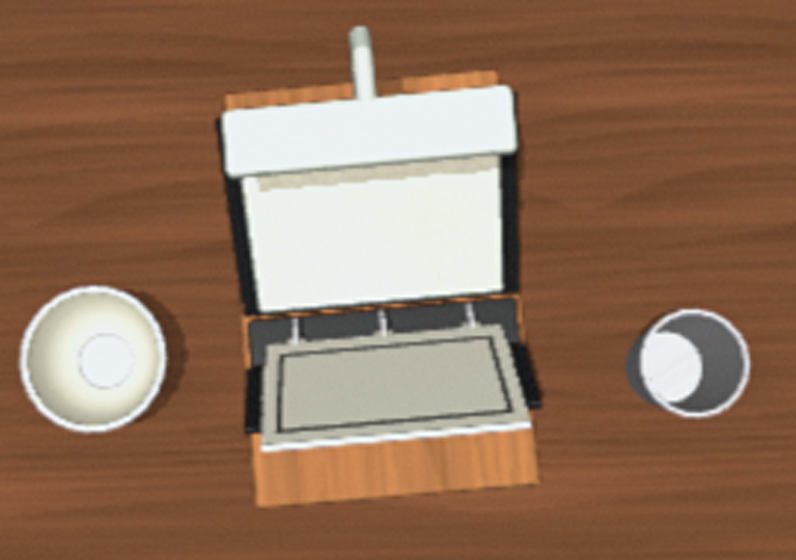

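View pics/sidez.png

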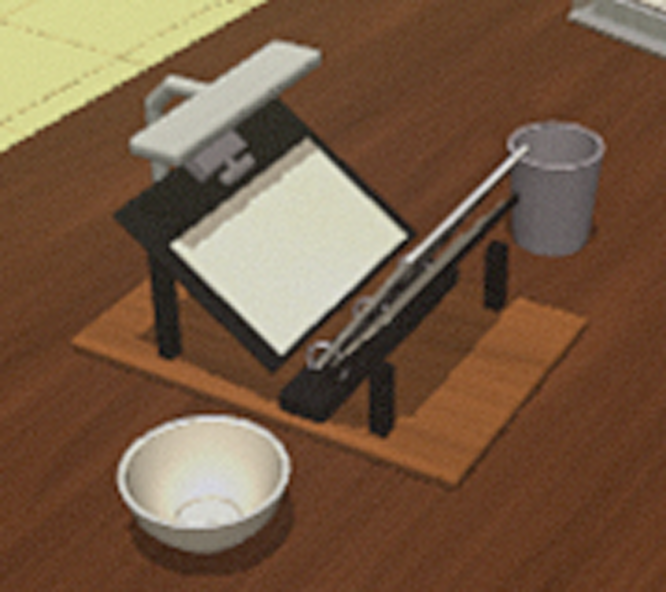

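```bash
cat > h.py <<'E'
import numpy as np
from cell import r
def ray(c,u,v):
    d=np.array([(u-c["cx"])/c["fx"],(v-c["cy"])/c["fy"],1.]); return -c["R"].T@c["t"], c["R"].T@d
def onz(c,u,v,z):
    o,d=ray(c,u,v); return o+d*(z-o[2])/d[2]
E
python3 - <<'E'
from h import *
c=r.capture("top"); f=lambda p,z: onz(c,200+p[0]/2.95-.5*(1-1/2.95),110+p[1]/2.95-.33,z)
L=[f(p,.174) for p in[(222,112),(513,87),(518,152),(229,178)]]
P=[f(p,.010) for p in[(258,507),(537,484),(498,71),(225,97)]]
for n,Q in(("lamp",L),("plate",P)):
    m=np.mean(Q,0); Q=np.array(Q); print(n,m.round(4), Q.round(4).tolist())
    d=(Q[0]-Q[1] if n=="lamp" else Q[0]-Q[1]); print(np.linalg.norm(d),np.arctan2(-d[0],d[1]))
    d2=Q[2]-Q[3]; print(np.arctan2(d2[0],-d2[1]),np.linalg.norm(d2),np.linalg.norm(Q[0]-Q[3]), np.linalg.norm(Q[1]-Q[2]))
cs=r.capture("side"); g=lambda p: ray(cs,230+p[0]/3.7-.36,130+p[1]/3.7-.36)
# lamp side view top corners at z=.174 
for p in [(133,150),(280,40),(320,52),(165,160)]:
    o,d=g(p); print("sidelamp",(o+d*(.174-o[2])/d[2]).round(4))
for p in [(75,343),(455,485),(587,318)]:
    o,d=g(p); print("sideplate",(o+d*(.01-o[2])/d[2]).round(4))
# leaf edge, both views for hinge-plane
E
```

```text
lamp [0.6832 0.028  0.174 ] [[0.698, 0.1141, 0.174], [0.7075, -0.0558, 0.174], [0.6689, -0.0571, 0.174], [0.6587, 0.1106, 0.174]]
0.17022533664849407 0.05588707128304238
0.060614802380402955 0.16803159877378515 0.03943762871814538 0.03863227709759465
plate [0.6112 0.0238 0.01  ] [[0.4576, 0.1131, 0.01], [0.4686, -0.0825, 0.01], [0.7657, -0.0673, 0.01], [0.7527, 0.132, 0.01]]
0.19591070090185284 0.05618427186009112
0.06522435018854048 0.1997016322468029 0.29569344122236374 0.297494716271874
sidelamp [0.6849 0.1264 0.174 ]
sidelamp [ 0.703  -0.0503  0.174 ]
sidelamp [ 0.6681 -0.0493  0.174 ]
sidelamp [0.6601 0.1255 0.174 ]
sideplate [0.7474 0.1372 0.01  ]
sideplate [0.4544 0.1205 0.01  ]
sideplate [ 0.4686 -0.0794  0.01  ]
```

```bash
cat >> h.py <<'E'
from scipy.spatial.transform import Rotation as Ro
yaw=.057; O=np.array([.575,.023,0.]); B=np.array([[np.cos(yaw),-np.sin(yaw),0],[np.sin(yaw),np.cos(yaw),0],[0,0,1]])
loc=lambda p:B.T@(np.array(p)-O)
wor=lambda p:O+B@np.array(p)
def rep(target=None):
    s=r.get_state(); R=Ro.from_rotvec(s["ee_rot"]).as_matrix(); p=s["ee_pos"]
    print("t",s["t"],"loc",loc(p).round(4),"F",(B.T@s["ft_force"]).round(2),"w",round(s["grip_width"],3),"j",np.round(s["joint_pos"],2))
    xl=B.T@R[:,0]; print("toolx in binder deg",np.degrees(np.arctan2(xl[1],xl[0])).round(2),"toolz",R[:,2].round(3))
    if target is not None: print("units",(R.T@(wor(target)-p)/.04).round(3))
E
python3 - <<'E'
from h import *
rep([-.170,0,.2])
c=r.capture("top"); f=lambda p,z: onz(c,200+p[0]/2.95-.33,110+p[1]/2.95-.33,z)
for z in(.13,.135,.14,.145): print(z,loc(f((263,449),z)).round(4),loc(f((530,427),z)).round(4),"expect x",-np.sqrt(.13**2-(z-.035)**2))
print("bowl",loc(f((93,359),.045)),"cup",loc(f((695,363),.08)))
E
```

```text
t 0.35 loc [-0.4421 -0.4979  0.2312] F [0.03 0.53 0.36] w 1.0 j [-1.48  0.31  1.5  -0.    1.33 -0.22]
toolx in binder deg -75.29 toolz [-0.  0. -1.]
units [-10.313  -9.74    0.782]
0.13 [-0.0694  0.0789  0.13  ] [-0.0696 -0.0822  0.13  ] expect x -0.08874119674649425
0.135 [-0.0693  0.0784  0.135 ] [-0.0695 -0.0816  0.135 ] expect x -0.08306623862918075
0.14 [-0.0691  0.078   0.14  ] [-0.0694 -0.0809  0.14  ] expect x -0.07664854858377945
0.145 [-0.069   0.0775  0.145 ] [-0.0692 -0.0802  0.145 ] expect x -0.06928203230275512
bowl [-0.00109001  0.19812546  0.045     ] cup [-0.03880878 -0.19887319  0.08      ]
```

Emit:
apply_moves --pt "-0.5 -0.5 0" --pt "-1 -1 0" --pt "-1.5 -1.5 0" --pt "-2.1 -2 0" --pt "-2.7 -2.5 0" --pt "-3.3 -3 0" --pt "-3.9 -3.6 0" --pt "-4.4 -4.2 0" --pt "-4.9 -4.6 0" --pt "-5.2 -4.9 0" --spin '[-0.5, -1.2, -2, -2.8, -3.6, -4.5, -5.5, -6.5, -7.3, -8]' --claw '[0, 0, 0, 0, 0, 0, 0, 0, 0, 0]'

```text
t: 1.23
ee_pos: [0.2847, -0.2389, 0.2314]
ee_rot: [-3.022, 0.859, -0.0]
ft_force: [0.4, -0.1, 0.9]
grip_width: 1.0
```

```bash
python3 -c "
from h import *
rep([-.17,0,.2])"
```

```text
t 1.2333 loc [-0.3047 -0.245   0.2314] F [ 0.44 -0.09  0.89] w 1.0 j [-1.02 -0.04  1.9   0.    1.27 -0.46]
toolx in binder deg -35.01 toolz [ 0.  0. -1.]
units [-0.755 -6.948  0.786]
```

Emit:
apply_moves --pt "-0.1 -0.8 0" --pt "-0.2 -1.6 0" --pt "-0.3 -2.4 0" --pt "-0.4 -3.2 0" --pt "-0.45 -4 0.1" --pt "-0.55 -4.8 0.2" --pt "-0.6 -5.6 0.3" --pt "-0.7 -6.3 0.5" --pt "-0.75 -6.8 0.7" --pt "-0.76 -6.95 0.78" --spin '[-0.7, -1.4, -2.1, -2.8, -3.5, -4.2, -5, -5.7, -6.4, -7]' --claw '[0, 0, 0, 0, 0, 0, 0, 0, 0, 0]'

```text
t: 2.07
ee_pos: [0.4062, 0.0132, 0.1993]
ee_rot: [-3.14, -0.091, 0.001]
ft_force: [0.6, -0.1, 0.1]
grip_width: 0.998
```

```bash
python3 -c "
from h import *
rep([-.17,0,.108])
import cv2
cv2.imwrite('pics/s1.png',r.capture('side')['frame'][:,:,::-1])
cv2.imwrite('pics/w1.png',r.capture('wrist')['frame'][:,:,::-1])
"
```

```text
t 2.0667 loc [-0.1691 -0.0002  0.1993] F [ 0.63 -0.18  0.08] w 0.998 j [-0.26  0.08  1.87  0.    1.19 -0.32]
toolx in binder deg 0.05 toolz [-0.001  0.001 -1.   ]
units [-0.021 -0.004  2.281]
```

View pics/s1.png

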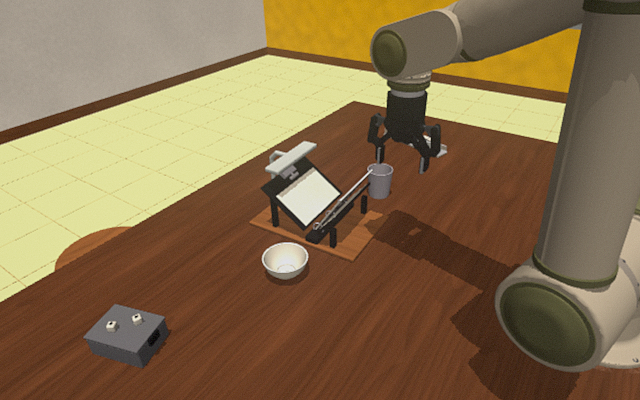

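View pics/w1.png

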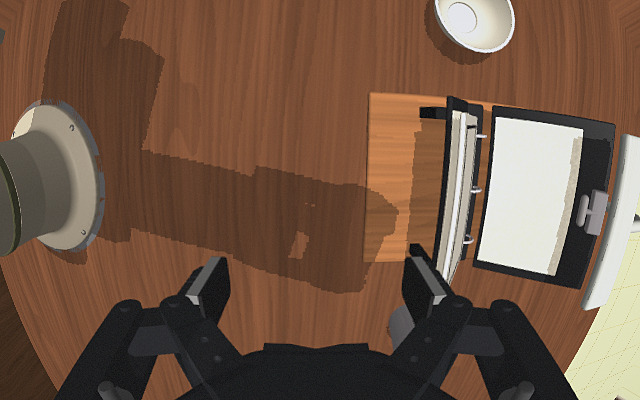

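```bash
python3 -c "
import cv2
c=cv2.imread('pics/s1.png')
cv2.imwrite('pics/s1z.png',cv2.resize(c[80:190,350:460],None,fx=5.4,fy=5.4,interpolation=cv2.INTER_CUBIC))
"
```

```text
(no output)
```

View pics/s1z.png

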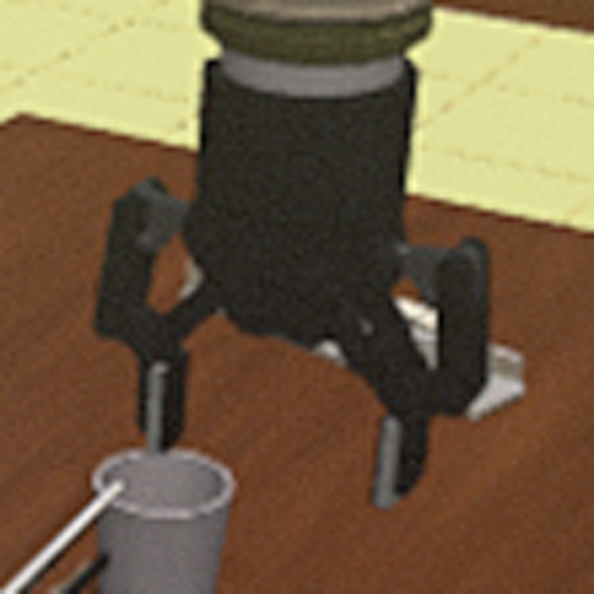

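Emit:
apply_moves --pt "0 0 0.4" --pt "0 0 0.9" --pt "0 0 1.4" --pt "0 0 1.9" --pt "0 0 2.25" --pt "0.2 0 2.25" --pt "0.4 0 2.25" --pt "0.6 0 2.25" --pt "0.8 0 2.25" --pt "1 0 2.25" --spin '[0, 0, 0, 0, 0, 0, 0, 0, 0, 0]' --claw '[0, 0, 0, 0, 0, 0, 0, 0, 0, 0]'

```text
t: 3.0
ee_pos: [0.4473, 0.0127, 0.1109]
ee_rot: [3.14, 0.081, 0.003]
ft_force: [0.0, -0.7, -0.1]
grip_width: 0.997
```

```bash
cat >> h.py <<'E'
import cv2
def pic(n,k,x0,x1,y0,y1,s):
    cv2.imwrite(f'pics/{k}.png',cv2.resize(r.capture(n)['frame'][y0:y1,x0:x1,::-1],None,fx=s,fy=s,interpolation=cv2.INTER_CUBIC))
E
python3 -c "
from h import *
rep([-.12,0,.108])
pic('side','s2',230,450,100,290,3)
"
```

```text
t 3.0 loc [-0.1281 -0.003   0.1109] F [ 0.01 -0.66 -0.13] w 0.997 j [-0.23  0.29  1.88 -0.    0.97 -0.29]
toolx in binder deg -0.3 toolz [ 0.002 -0.    -1.   ]
units [ 0.201 -0.076  0.074]
```

View pics/s2.png

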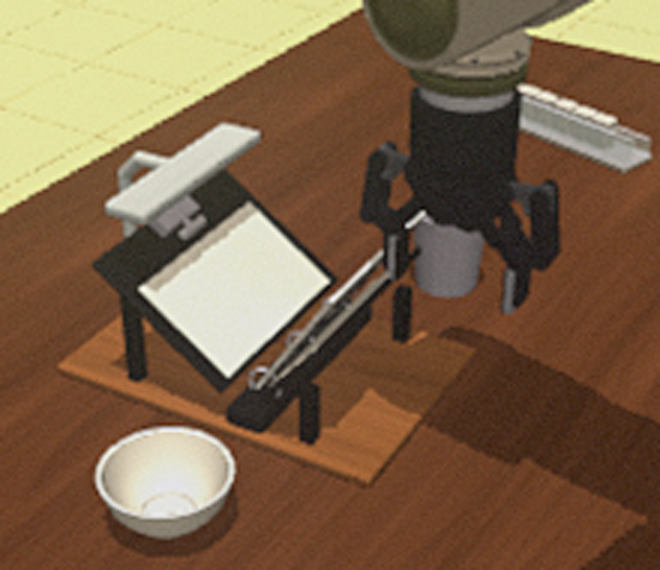

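Emit:
apply_moves --pt "0.12 0 0" --pt "0.24 0 0" --pt "0.36 0 0" --pt "0.48 0 0" --pt "0.6 0 0" --pt "0.72 0 0" --pt "0.84 0 0" --pt "0.96 0 0" --pt "1.08 0 0" --pt "1.2 0 0" --spin '[0, 0, 0, 0, 0, 0, 0, 0, 0, 0]' --claw '[0, 0, 0, 0, 0, 0, 0, 0, 0, 0]'

```text
t: 3.88
ee_pos: [0.495, 0.0154, 0.1109]
ee_rot: [3.14, 0.082, 0.004]
ft_force: [-3.2, 2.1, 11.8]
grip_width: 1.006
```

```bash
python3 -c "
from h import *
rep([-.05,0,.108])
pic('side','s3',230,450,100,290,3)
"
```

```text
t 3.8833 loc [-0.0803 -0.0031  0.1109] F [-3.03  2.27 11.84] w 1.006 j [-0.21  0.38  1.74  0.    1.01 -0.26]
toolx in binder deg -0.28 toolz [ 0.002 -0.    -1.   ]
units [ 0.758 -0.08   0.074]
```

View pics/s3.png

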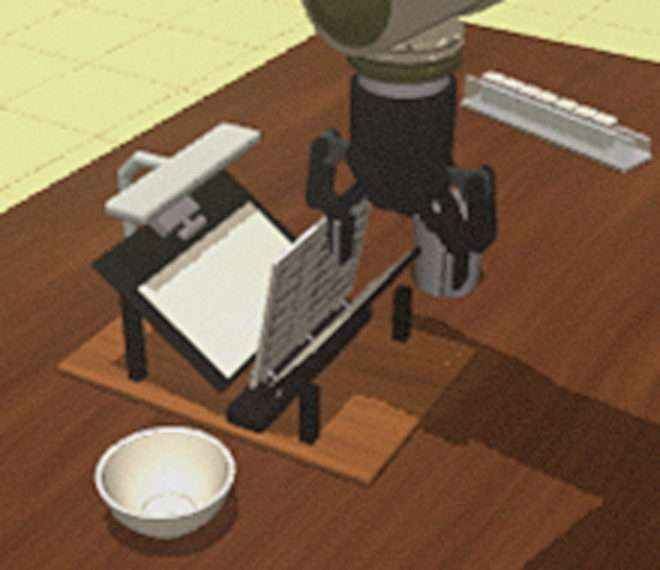

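Emit:
apply_moves --pt "0 0 -0.15" --pt "0 0 -0.3" --pt "0 -0.04 -0.45" --pt "0.1 -0.08 -0.5" --pt "0.2 -0.08 -0.5" --pt "0.3 -0.08 -0.5" --pt "0.4 -0.08 -0.5" --pt "0.5 -0.08 -0.5" --pt "0.6 -0.08 -0.5" --pt "0.7 -0.08 -0.5" --spin '[0, 0, 0, 0, 0, 0, 0, 0, 0, 0]' --claw '[0, 0, 0, 0, 0, 0, 0, 0, 0, 0]'

```text
t: 4.77
ee_pos: [0.5219, 0.0201, 0.1299]
ee_rot: [-3.14, -0.082, 0.001]
ft_force: [-0.3, 0.3, 0.1]
grip_width: 1.001
```

```bash
python3 -c "
from h import *
rep([-.02,0,.12])
pic('side','s4',230,450,100,290,3)
"
```

```text
t 4.7667 loc [-5.320e-02  1.000e-04  1.299e-01] F [-0.26  0.28  0.08] w 1.001 j [-0.19  0.41  1.64  0.    1.09 -0.24]
toolx in binder deg -0.29 toolz [-0.  0. -1.]
units [ 0.83  -0.001  0.246]
```

View pics/s4.png

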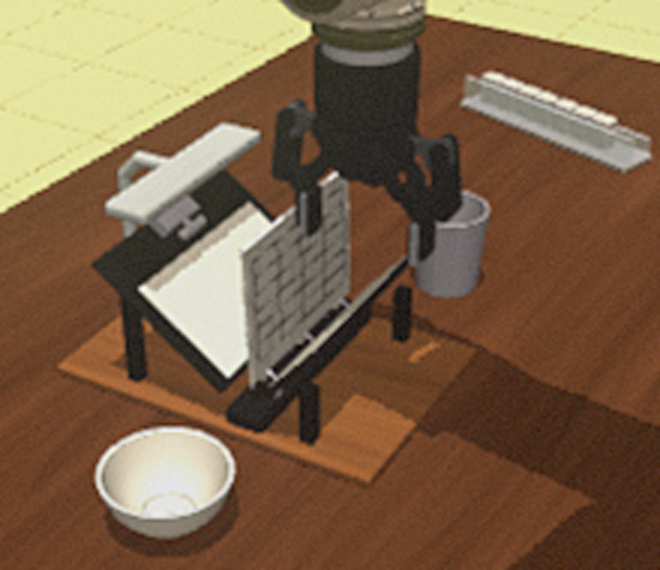

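Emit:
apply_moves --pt "0.15 0 0" --pt "0.3 0 0" --pt "0.45 0 0" --pt "0.6 0 0.05" --pt "0.75 0 0.1" --pt "0.9 0 0.15" --pt "1.05 0 0.2" --pt "1.2 0 0.25" --pt "1.3 0 0.3" --pt "1.3 0 0.3" --spin '[0, 0, 0, 0, 0, 0, 0, 0, 0, 0]' --claw '[0, 0, 0, 0, 0, 0, 0, 0, 0, 0]'

```text
t: 5.65
ee_pos: [0.5741, 0.0227, 0.1175]
ee_rot: [-3.14, -0.082, 0.0]
ft_force: [1.0, -0.2, -0.9]
grip_width: 1.001
```

```bash
python3 -c "
from h import *
rep([.0,0,.095])
pic('side','s5',230,450,100,290,3)
pic('top','t5',200,470,110,300,2.95)
"
```

```text
t 5.65 loc [-0.001  -0.0002  0.1175] F [ 0.98 -0.3  -0.93] w 1.001 j [-0.16  0.53  1.49  0.    1.12 -0.22]
toolx in binder deg -0.29 toolz [-0.  0. -1.]
units [ 0.024 -0.005  0.563]
```

View pics/s5.png

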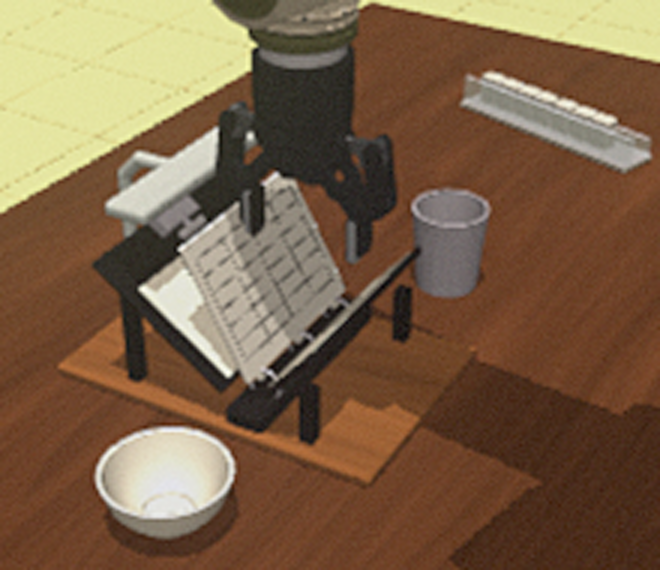

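View pics/t5.png

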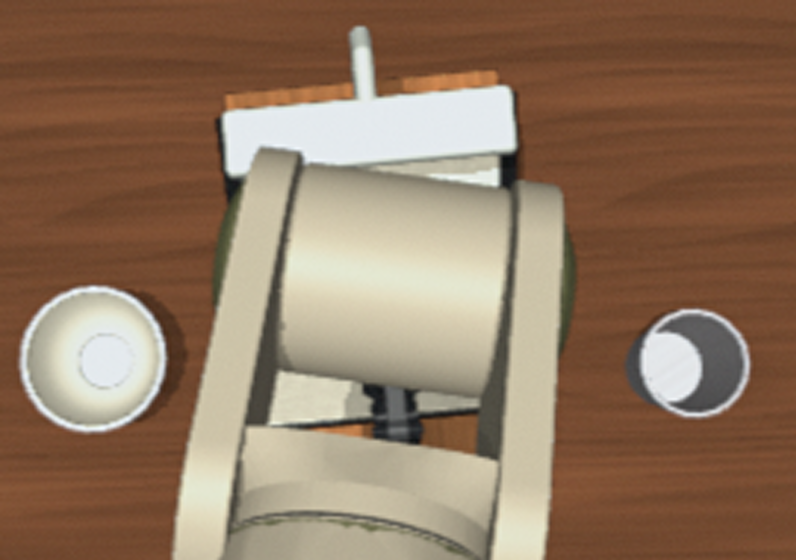

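```bash
python3 -c "
from h import *
c=r.capture('side')
O2,_=ray(c,0,0);o=loc(O2)
for p in [(217,165),(219,180),(222,115),(238,102),(246,105),(240,230),(248,232),(263,232),(242,180),(356,262),(390,215),(397,165)]:
    _,d=ray(c,230+(p[0]+.5)/3-.5,100+(p[1]+.5)/3-.5); d=B.T@d
    print(p,[(o+d*(y-o[1])/d[1]).round(3)[[0,2]].tolist() for y in(-.012,0,.012)])
"
```

```text
(217, 165) [[0.089, 0.172], [0.08, 0.179], [0.072, 0.187]]
(219, 180) [[0.087, 0.159], [0.079, 0.166], [0.071, 0.174]]
(222, 115) [[0.081, 0.218], [0.073, 0.224], [0.065, 0.231]]
(238, 102) [[0.066, 0.232], [0.058, 0.238], [0.05, 0.245]]
(246, 105) [[0.058, 0.231], [0.051, 0.237], [0.043, 0.244]]
(240, 230) [[0.069, 0.117], [0.061, 0.125], [0.053, 0.133]]
(248, 232) [[0.061, 0.117], [0.053, 0.125], [0.045, 0.134]]
(263, 232) [[0.046, 0.121], [0.039, 0.129], [0.031, 0.138]]
(242, 180) [[0.065, 0.164], [0.057, 0.172], [0.049, 0.179]]
(356, 262) [[-0.04, 0.118], [-0.046, 0.126], [-0.053, 0.135]]
(390, 215) [[-0.068, 0.168], [-0.074, 0.175], [-0.08, 0.183]]
(397, 165) [[-0.073, 0.211], [-0.078, 0.218], [-0.084, 0.225]]
```

Emit:
apply_moves --pt "-0.1 0 -0.3" --pt "-0.2 0 -0.6" --pt "-0.2 0 -0.9" --pt "-0.2 0 -1.1" --pt "-0.2 0 -1.1" --pt "-0.2 0 -1.1" --pt "-0.2 0 -1.1" --pt "-0.2 0 -1.1" --pt "-0.2 0 -1.1" --pt "-0.2 0 -1.1" --spin '[0, 0, 0, -1, -2, -3.2, -4.4, -5.6, -6.8, -8]' --claw '[0, 0, 0, 0.2, 0.4, 0.6, 0.8, 1, 1, 1]'

```text
t: 6.63
ee_pos: [0.5654, 0.0222, 0.1639]
ee_rot: [2.919, 1.158, 0.003]
ft_force: [-0.2, -1.2, -0.6]
grip_width: 0.004
```

Emit:
apply_moves --pt "0 0 0" --pt "0 0 0" --pt "0 0 0" --pt "0 0 0" --pt "0 0 0" --pt "0 0 0" --pt "0 0 0" --pt "0 0 0" --pt "0 0 0" --pt "0 0 0" --spin '[-1.2, -2.4, -3.6, -4.8, -6, -7.2, -8.4, -9.4, -10, -10]' --claw '[1, 1, 1, 1, 1, 1, 1, 1, 1, 1]'

```text
t: 7.47
ee_pos: [0.5654, 0.0223, 0.1637]
ee_rot: [2.16, 2.279, 0.002]
ft_force: [0.2, 0.3, -0.7]
grip_width: 0.0
```

```bash
python3 -c "
from h import *
rep([.030,0,.14])
pic('side','s6',230,450,80,270,3)
pic('top','t6',200,470,110,300,2.95)
"
```

```text
t 7.4667 loc [-0.0096 -0.0002  0.1637] F [ 0.25  0.24 -0.65] w 0.0 j [-0.17  0.46  1.47 -0.    1.21 -1.79]
toolx in binder deg 89.82 toolz [ 0.002 -0.    -1.   ]
units [0.008 0.989 0.594]
```

View pics/s6.png

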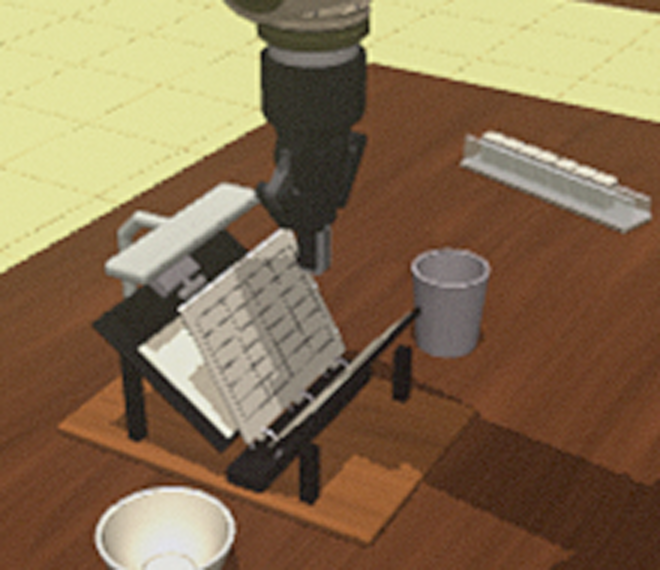

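```bash
python3 -c "
from h import *
c=r.capture('side')
for dz in (0,.02,.04,.06,.073,.09,.1,.12,.14,.16,.18):
  out=[]
  for dx in(-.0425,0,.0425):
    q=c['R']@wor([-.0096+dx,0,.1637+dz])+c['t']; out.append((int((c['fx']*q[0]/q[2]+c['cx']-230)*3),int((c['fy']*q[1]/q[2]+c['cy']-80)*3)))
  print(dz,out)
"
```

```text
0 [(362, 280), (313, 267), (266, 254)]
0.02 [(362, 257), (313, 244), (266, 232)]
0.04 [(363, 233), (313, 220), (265, 208)]
0.06 [(363, 209), (313, 196), (265, 185)]
0.073 [(364, 192), (313, 181), (264, 169)]
0.09 [(364, 171), (313, 159), (264, 148)]
0.1 [(364, 158), (313, 147), (263, 136)]
0.12 [(365, 132), (313, 121), (263, 110)]
0.14 [(365, 105), (313, 95), (262, 84)]
0.16 [(366, 78), (313, 68), (261, 58)]
0.18 [(366, 50), (312, 40), (261, 31)]
```

Emit:
apply_moves --pt "0 0.2 0" --pt "0 0.4 0.1" --pt "0 0.6 0.2" --pt "0 0.8 0.3" --pt "0 0.95 0.4" --pt "0 1.05 0.5" --pt "0 1.13 0.6" --pt "0 1.13 0.7" --pt "0 1.13 0.8" --pt "0 1.13 0.9" --spin '[0, 0, 0, 0, 0, 0, 0, 0, 0, 0]' --claw '[1, 1, 1, 1, 1, 1, 1, 1, 1, 1]'

```text
t: 8.45
ee_pos: [0.6105, 0.0247, 0.1257]
ee_rot: [-2.163, -2.278, 0.0]
ft_force: [0.3, 0.9, -0.1]
grip_width: -0.002
```

```bash
python3 -c "
from h import *
rep([.036,0,.09])
pic('side','s7',230,450,80,270,3)
"
```

```text
t 8.45 loc [ 0.0355 -0.0003  0.1257] F [ 0.31  0.86 -0.12] w -0.002 j [-0.15  0.59  1.36  0.    1.19 -1.77]
toolx in binder deg 89.71 toolz [-0.  0. -1.]
units [0.008 0.013 0.892]
```

View pics/s7.png

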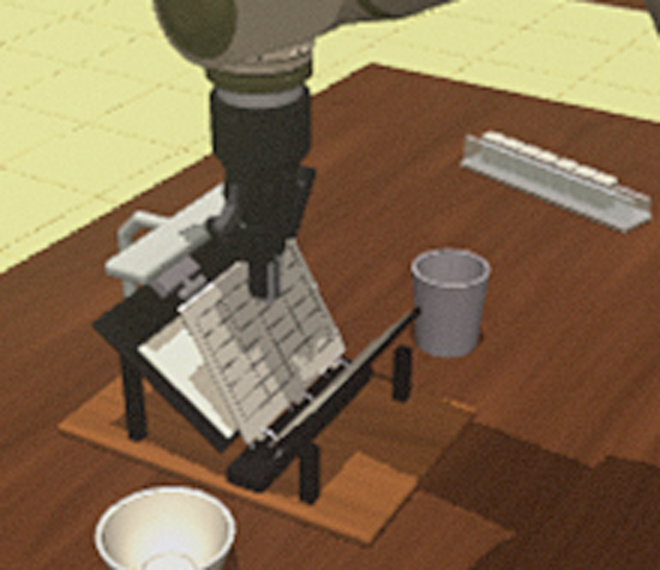

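Emit:
apply_moves --pt "0 0 0.1" --pt "0 0 0.2" --pt "0 0 0.3" --pt "0 0 0.4" --pt "0 0 0.5" --pt "0 0 0.58" --pt "0 0 0.65" --pt "0 0 0.7" --pt "0 0 0.75" --pt "0 0 0.75" --spin '[0, 0, 0, 0, 0, 0, 0, 0, 0, 0]' --claw '[1, 1, 1, 1, 1, 1, 1, 1, 1, 1]'

```text
t: 9.33
ee_pos: [0.6105, 0.0247, 0.0956]
ee_rot: [-2.163, -2.278, 0.001]
ft_force: [0.8, -1.2, 0.2]
grip_width: -0.0
```

```bash
python3 -c "
from h import *
rep([.036,0,.08])
pic('side','s8',230,450,80,270,3)
"
```

```text
t 9.3333 loc [ 0.0355 -0.0003  0.0956] F [ 0.75 -1.21  0.25] w -0.0 j [-0.15  0.63  1.39  0.    1.13 -1.77]
toolx in binder deg 89.71 toolz [-0.001  0.    -1.   ]
units [0.009 0.012 0.391]
```

View pics/s8.png

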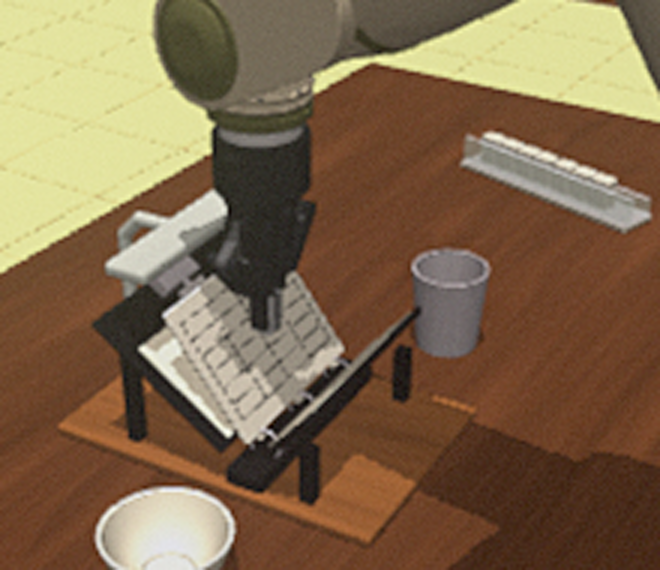

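Emit:
apply_moves --pt "0 0 0.05" --pt "0 0 0.1" --pt "0 0 0.15" --pt "0 0 0.2" --pt "0 0 0.25" --pt "0 0 0.3" --pt "0 0 0.34" --pt "0 0 0.38" --pt "0 0 0.4" --pt "0 0 0.4" --spin '[0, 0, 0, 0, 0, 0, 0, 0, 0, 0]' --claw '[1, 1, 1, 1, 1, 1, 1, 1, 1, 1]'

```text
t: 10.22
ee_pos: [0.6106, 0.0247, 0.0799]
ee_rot: [-2.163, -2.278, 0.0]
ft_force: [-0.4, 0.1, 0.3]
grip_width: 0.005
```

Emit:
apply_moves --pt "0 0 0.01" --pt "0 0 0.02" --pt "0 0 0.03" --pt "0 0 0.04" --pt "0 0 0.05" --pt "0 0 0.05" --pt "0 0 0.05" --pt "0 0 0.05" --pt "0 0 0.05" --pt "0 0 0.05" --spin '[0, 0, 0, 0, 0, 0, 0, 0, 0, 0]' --claw '[1, 1, 1, 1, 1, 1, 1, 1, 1, 1]'

```text
t: 11.05
ee_pos: [0.6107, 0.0246, 0.0781]
ee_rot: [2.163, 2.278, 0.0]
ft_force: [-0.0, 0.4, -0.2]
grip_width: 0.002
```

```bash
python3 -c "
from h import *
rep([.036,0,.07])
pic('side','s9',230,450,80,270,3)
"
```

```text
t 11.05 loc [ 0.0357 -0.0004  0.0781] F [ 0.02  0.43 -0.17] w 0.002 j [-0.15  0.65  1.4   0.    1.09 -1.77]
toolx in binder deg 89.71 toolz [ 0. -0. -1.]
units [0.01  0.008 0.202]
```

View pics/s9.png

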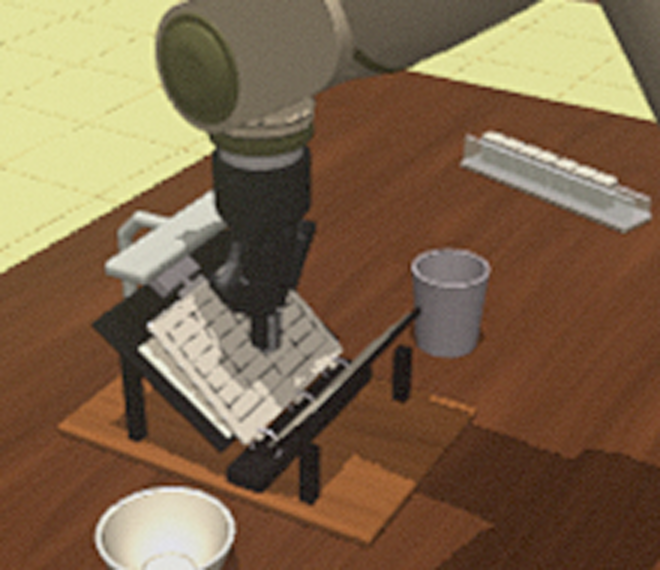

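Emit:
apply_moves --pt "0 0 0.01" --pt "0 0 0.02" --pt "0 0 0.03" --pt "0 0 0.04" --pt "0 0 0.04" --pt "0 0 0.04" --pt "0 0 0.04" --pt "0 0 0.04" --pt "0 0 0.04" --pt "0 0 0.04" --spin '[0, 0, 0, 0, 0, 0, 0, 0, 0, 0]' --claw '[1, 1, 1, 1, 1, 1, 1, 1, 1, 1]'

```text
t: 11.93
ee_pos: [0.6106, 0.0247, 0.0765]
ee_rot: [-2.163, -2.278, 0.0]
ft_force: [0.4, -0.4, -0.8]
grip_width: 0.003
```

Emit:
apply_moves --pt "0 0 0.01" --pt "0 0 0.02" --pt "0 0 0.02" --pt "0 0 0.02" --pt "0 0 0.02" --pt "0 0 0.02" --pt "0 0 0.02" --pt "0 0 0.02" --pt "0 0 0.02" --pt "0 0 0.02" --spin '[0, 0, 0, 0, 0, 0, 0, 0, 0, 0]' --claw '[1, 1, 1, 1, 1, 1, 1, 1, 1, 1]'

```text
t: 12.77
ee_pos: [0.6106, 0.0247, 0.0757]
ee_rot: [-2.163, -2.278, 0.0]
ft_force: [-0.6, 0.0, -0.6]
grip_width: 0.002
```

Emit:
apply_moves --pt "0 0 0.01" --pt "0 0 0.02" --pt "0 0 0.02" --pt "0 0 0.02" --pt "0 0 0.02" --pt "0 0 0.02" --pt "0 0 0.02" --pt "0 0 0.02" --pt "0 0 0.02" --pt "0 0 0.02" --spin '[0, 0, 0, 0, 0, 0, 0, 0, 0, 0]' --claw '[1, 1, 1, 1, 1, 1, 1, 1, 1, 1]'

```text
t: 13.6
ee_pos: [0.6107, 0.0246, 0.0749]
ee_rot: [-2.163, -2.278, -0.0]
ft_force: [-0.6, -0.1, -0.0]
grip_width: -0.001
```

Emit:
apply_moves --pt "0 0 0.01" --pt "0 0 0.02" --pt "0 0 0.02" --pt "0 0 0.02" --pt "0 0 0.02" --pt "0 0 0.02" --pt "0 0 0.02" --pt "0 0 0.02" --pt "0 0 0.02" --pt "0 0 0.02" --spin '[0, 0, 0, 0, 0, 0, 0, 0, 0, 0]' --claw '[1, 1, 1, 1, 1, 1, 1, 1, 1, 1]'

```text
t: 14.43
ee_pos: [0.6107, 0.0247, 0.0741]
ee_rot: [-2.163, -2.278, -0.0]
ft_force: [-0.8, 0.3, 0.1]
grip_width: -0.003
```

```bash
python3 -c "
from h import *
rep([.036,0,.07])
pic('side','s10',230,400,130,270,4)
"
```

```text
t 14.4333 loc [ 0.0357 -0.0004  0.0741] F [-0.82  0.32  0.09] w -0.003 j [-0.15  0.65  1.4   0.    1.08 -1.77]
toolx in binder deg 89.71 toolz [-0.  0. -1.]
units [0.009 0.008 0.102]
```

View pics/s10.png

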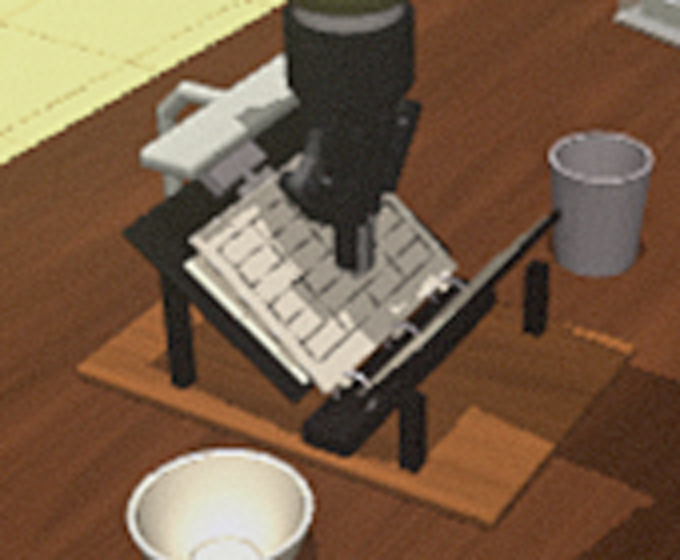

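Emit:
apply_moves --pt "0 0 0.01" --pt "0 0 0.02" --pt "0 0 0.02" --pt "0 0 0.02" --pt "0 0 0.02" --pt "0 0 0.02" --pt "0 0 0.02" --pt "0 0 0.02" --pt "0 0 0.02" --pt "0 0 0.02" --spin '[0, 0, 0, 0, 0, 0, 0, 0, 0, 0]' --claw '[1, 1, 1, 1, 1, 1, 1, 1, 1, 1]'

```text
t: 15.32
ee_pos: [0.6106, 0.0246, 0.0733]
ee_rot: [-2.163, -2.278, -0.0]
ft_force: [0.6, 0.4, -0.1]
grip_width: 0.003
```

Emit:
apply_moves --pt "0 0 0.01" --pt "0 0 0.02" --pt "0 0 0.02" --pt "0 0 0.02" --pt "0 0 0.02" --pt "0 0 0.02" --pt "0 0 0.02" --pt "0 0 0.02" --pt "0 0 0.02" --pt "0 0 0.02" --spin '[0, 0, 0, 0, 0, 0, 0, 0, 0, 0]' --claw '[1, 1, 1, 1, 1, 1, 1, 1, 1, 1]'

```text
t: 16.15
ee_pos: [0.6108, 0.0247, 0.0727]
ee_rot: [2.163, 2.278, 0.0]
ft_force: [-0.4, 0.3, 5.3]
grip_width: -0.003
```

Emit:
apply_moves --pt "0 0 0.01" --pt "0 0 0.02" --pt "0 0 0.02" --pt "0 0 0.02" --pt "0 0 0.02" --pt "0 0 0.02" --pt "0 0 0.02" --pt "0 0 0.02" --pt "0 0 0.02" --pt "0 0 0.02" --spin '[0, 0, 0, 0, 0, 0, 0, 0, 0, 0]' --claw '[1, 1, 1, 1, 1, 1, 1, 1, 1, 1]'

```text
t: 16.98
ee_pos: [0.6109, 0.0247, 0.0725]
ee_rot: [2.162, 2.278, 0.001]
ft_force: [-2.4, 0.1, 9.2]
grip_width: -0.004
```

Emit:
apply_moves --pt "0 0 0.01" --pt "0 0 0.02" --pt "0 0 0.02" --pt "0 0 0.02" --pt "0 0 0.02" --pt "0 0 0.02" --pt "0 0 0.02" --pt "0 0 0.02" --pt "0 0 0.02" --pt "0 0 0.02" --spin '[0, 0, 0, 0, 0, 0, 0, 0, 0, 0]' --claw '[1, 1, 1, 1, 1, 1, 1, 1, 1, 1]'

```text
t: 17.82
ee_pos: [0.6109, 0.0246, 0.0724]
ee_rot: [2.162, 2.278, 0.001]
ft_force: [-5.2, 1.0, 14.9]
grip_width: -0.001
```

Emit:
apply_moves --pt "0 0 0.01" --pt "0 0 0.02" --pt "0 0 0.02" --pt "0 0 0.02" --pt "0 0 0.02" --pt "0 0 0.02" --pt "0 0 0.02" --pt "0 0 0.02" --pt "0 0 0.02" --pt "0 0 0.02" --spin '[0, 0, 0, 0, 0, 0, 0, 0, 0, 0]' --claw '[1, 1, 1, 1, 1, 1, 1, 1, 1, 1]'

```text
t: 18.65
ee_pos: [0.611, 0.0246, 0.0723]
ee_rot: [2.162, 2.278, 0.001]
ft_force: [-7.2, 1.5, 18.8]
grip_width: 0.0
```

```bash
python3 -c "
from h import *
rep([.036,0,.07])
pic('side','s11',230,400,130,270,4)
"
```

```text
t 18.65 loc [ 0.036  -0.0004  0.0723] F [-7.13  1.87 18.78] w 0.0 j [-0.15  0.66  1.41 -0.    1.08 -1.77]
toolx in binder deg 89.73 toolz [ 0.002 -0.    -1.   ]
units [ 0.011 -0.001  0.057]
```

View pics/s11.png

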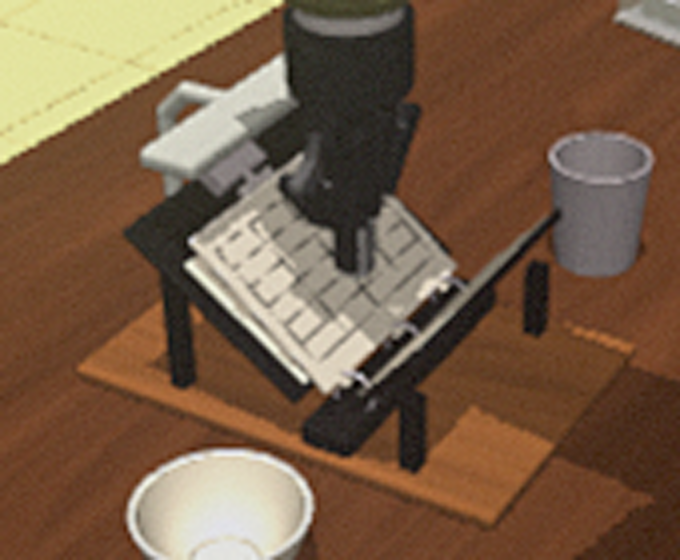

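Emit:
apply_moves --pt "0 0 0.005" --pt "0 0 0.01" --pt "0 0 0.015" --pt "0 0 0.015" --pt "0 0 0.015" --pt "0 0 0.015" --pt "0 0 0.015" --pt "0 0 0.015" --pt "0 0 0.015" --pt "0 0 0.015" --spin '[0, 0, 0, 0, 0, 0, 0, 0, 0, 0]' --claw '[1, 1, 1, 1, 1, 1, 1, 1, 1, 1]'

```text
t: 19.53
ee_pos: [0.6111, 0.0246, 0.0721]
ee_rot: [2.161, 2.277, 0.002]
ft_force: [-8.2, 0.6, 22.1]
grip_width: 0.0
```

Emit:
apply_moves --pt "0 0 0.005" --pt "0 0 0.01" --pt "0 0 0.015" --pt "0 0 0.015" --pt "0 0 0.015" --pt "0 0 0.015" --pt "0 0 0.015" --pt "0 0 0.015" --pt "0 0 0.015" --pt "0 0 0.015" --spin '[0, 0, 0, 0, 0, 0, 0, 0, 0, 0]' --claw '[1, 1, 1, 1, 1, 1, 1, 1, 1, 1]'

```text
t: 20.37
ee_pos: [0.6112, 0.0246, 0.072]
ee_rot: [2.161, 2.277, 0.002]
ft_force: [-10.1, 0.1, 25.5]
grip_width: -0.001
```

Emit:
apply_moves --pt "0 0 0.005" --pt "0 0 0.01" --pt "0 0 0.01" --pt "0 0 0.01" --pt "0 0 0.01" --pt "0 0 0.01" --pt "0 0 0.01" --pt "0 0 0.01" --pt "0 0 0.01" --pt "0 0 0.01" --spin '[0, 0, 0, 0, 0, 0, 0, 0, 0, 0]' --claw '[1, 1, 1, 1, 1, 1, 1, 1, 1, 1]'

```text
t: 21.2
ee_pos: [0.6112, 0.0246, 0.0719]
ee_rot: [2.161, 2.277, 0.002]
ft_force: [-10.9, 1.0, 29.9]
grip_width: -0.0
```

```bash
python3 -c "
from h import *
rep([.036,0,.07])
pic('side','s12',230,400,130,270,4)
pic('wrist','w12',0,640,0,400,1.25)
"
```

```text
t 21.2 loc [ 0.0362 -0.0004  0.0719] F [-10.86   1.64  29.86] w -0.0 j [-0.15  0.66  1.41 -0.    1.08 -1.77]
toolx in binder deg 89.74 toolz [ 0.002 -0.001 -1.   ]
units [ 0.01  -0.005  0.048]
```

View pics/w12.png

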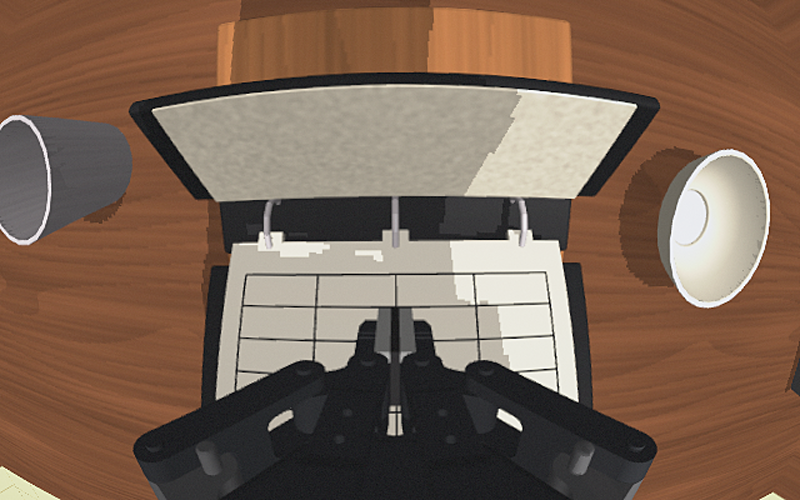

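Emit:
apply_moves --pt "0 0 -0.1" --pt "0 0 -0.2" --pt "0 0 -0.3" --pt "0 0.05 -0.4" --pt "0 0.1 -0.4" --pt "0 0.14 -0.4" --pt "0 0.14 -0.4" --pt "0 0.14 -0.4" --pt "0 0.14 -0.36" --pt "0 0.14 -0.32" --spin '[0, 0, 0, 0, 0, 0, 0, 0, 0, 0]' --claw '[1, 1, 1, 1, 1, 1, 1, 1, 1, 1]'

```text
t: 22.13
ee_pos: [0.6162, 0.025, 0.081]
ee_rot: [-2.163, -2.278, 0.0]
ft_force: [0.3, -0.4, -0.5]
grip_width: 0.002
```

```bash
python3 -c "
from h import *
rep([.0415,0,.076])
pic('side','s13',230,400,130,270,4)
"
```

```text
t 22.1333 loc [ 0.0412 -0.0004  0.081 ] F [ 0.32 -0.41 -0.52] w 0.002 j [-0.15  0.66  1.38  0.    1.11 -1.77]
toolx in binder deg 89.71 toolz [-0.  0. -1.]
units [0.01  0.007 0.125]
```

View pics/s13.png

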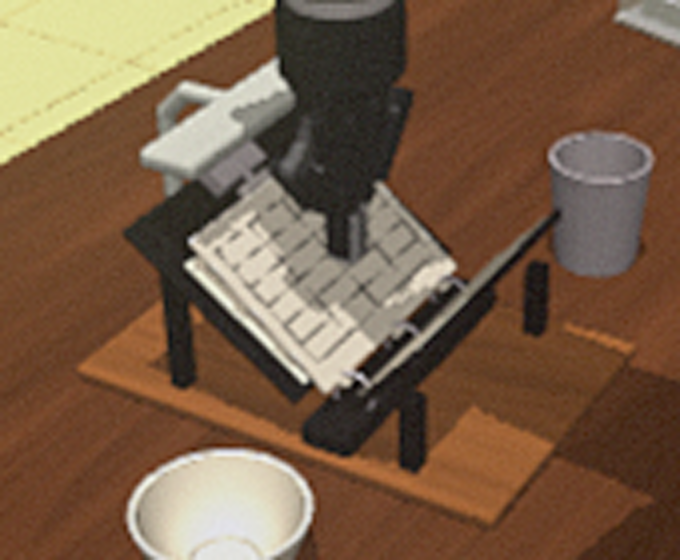

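Emit:
apply_moves --pt "0 0 0.03" --pt "0 0 0.06" --pt "0 0 0.09" --pt "0 0 0.11" --pt "0 0 0.13" --pt "0 0 0.14" --pt "0 0 0.14" --pt "0 0 0.14" --pt "0 0 0.14" --pt "0 0 0.14" --spin '[0, 0, 0, 0, 0, 0, 0, 0, 0, 0]' --claw '[1, 1, 1, 1, 1, 1, 1, 1, 1, 1]'

```text
t: 23.02
ee_pos: [0.6163, 0.0249, 0.0768]
ee_rot: [2.162, 2.278, 0.0]
ft_force: [-4.4, 0.6, 7.6]
grip_width: -0.003
```

Emit:
apply_moves --pt "0 0 0.01" --pt "0 0 0.02" --pt "0 0 0.03" --pt "0 0 0.04" --pt "0 0 0.04" --pt "0 0 0.04" --pt "0 0 0.04" --pt "0 0 0.04" --pt "0 0 0.04" --pt "0 0 0.04" --spin '[0, 0, 0, 0, 0, 0, 0, 0, 0, 0]' --claw '[1, 1, 1, 1, 1, 1, 1, 1, 1, 1]'

```text
t: 23.85
ee_pos: [0.6165, 0.0249, 0.0766]
ee_rot: [2.162, 2.278, 0.001]
ft_force: [-8.7, -0.0, 18.9]
grip_width: 0.0
```

Emit:
apply_moves --pt "0 0 0.01" --pt "0 0 0.02" --pt "0 0 0.02" --pt "0 0 0.02" --pt "0 0 0.02" --pt "0 0 0.02" --pt "0 0 0.02" --pt "0 0 0.02" --pt "0 0 0.02" --pt "0 0 0.02" --spin '[0, 0, 0, 0, 0, 0, 0, 0, 0, 0]' --claw '[1, 1, 1, 1, 1, 1, 1, 1, 1, 1]'

```text
t: 24.68
ee_pos: [0.6166, 0.0249, 0.0765]
ee_rot: [2.161, 2.278, 0.001]
ft_force: [-10.5, -0.7, 23.0]
grip_width: 0.0
```

Emit:
apply_moves --pt "0 0 0.005" --pt "0 0 0.01" --pt "0 0 0.015" --pt "0 0 0.015" --pt "0 0 0.015" --pt "0 0 0.015" --pt "0 0 0.015" --pt "0 0 0.015" --pt "0 0 0.015" --pt "0 0 0.015" --spin '[0, 0, 0, 0, 0, 0, 0, 0, 0, 0]' --claw '[1, 1, 1, 1, 1, 1, 1, 1, 1, 1]'

```text
t: 25.52
ee_pos: [0.6166, 0.0249, 0.0764]
ee_rot: [2.161, 2.277, 0.001]
ft_force: [-13.6, 0.1, 28.2]
grip_width: -0.003
```

```bash
python3 -c "
from h import *
c=r.capture('side')
for n,yy in(('edge',.08),('hinge',.08)):
  for ph in ((50,45,43,40,37,35) if n=='edge' else (40,)):
    rr=.13 if n=='edge' else 0.006
    a=np.radians(ph);q=c['R']@wor([rr*np.cos(a),yy,.035+rr*np.sin(a)])+c['t']
    print(n,ph,((c['fx']*q[0]/q[2]+c['cx']-230)*4).round(1),((c['fy']*q[1]/q[2]+c['cy']-130)*4).round(1))
f=cv2.resize(c['frame'][160:230,265:345,::-1],None,fx=8,fy=8,interpolation=cv2.INTER_CUBIC)
cv2.imwrite('pics/s14.png',f)
rep()
"
```

```text
edge 50 210.4 221.1
edge 45 199.7 228.8
edge 43 195.7 232.2
edge 40 190.1 237.7
edge 37 185.0 243.5
edge 35 181.9 247.6
hinge 40 330.6 394.6
t 25.5667 loc [ 0.0416 -0.0004  0.0764] F [-13.38   0.91  28.57] w 0.001 j [-0.15  0.66  1.38 -0.    1.1  -1.77]
toolx in binder deg 89.74 toolz [ 0.002 -0.001 -1.   ]
```

View pics/s14.png

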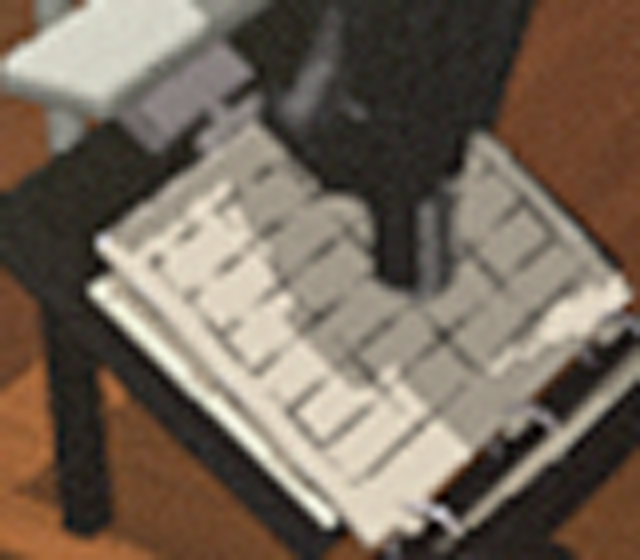

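```bash
python3 -c "
from h import *
s=r.get_state(); F=B.T@s['ft_force'];T=B.T@s['ft_torque']; print(F,T)
p0=np.cross(F,T)/(F@F); d=F/np.linalg.norm(F); print('line pt',p0,'dir',d,'par',T@d)
for z in(-.25,-.2,-.15,-.1,-.05,0,.05,.1,.15): print(z,(p0+d*(z-p0[2])/d[2]).round(4))
"
```

```text
[-13.37909796   0.91499551  28.57338082] [2.50504431e-01 2.02792224e+00 1.59121011e-03]
line pt [-0.05815975  0.00720589 -0.02746327] dir [-0.42387431  0.02898873  0.90525699] par -0.04595504304309075
-0.25 [ 4.6e-02  1.0e-04 -2.5e-01]
-0.2 [ 0.0226  0.0017 -0.2   ]
-0.15 [-0.0008  0.0033 -0.15  ]
-0.1 [-0.0242  0.0049 -0.1   ]
-0.05 [-0.0476  0.0065 -0.05  ]
0 [-0.071   0.0081  0.    ]
0.05 [-0.0944  0.0097  0.05  ]
0.1 [-0.1178  0.0113  0.1   ]
0.15 [-0.1413  0.0129  0.15  ]
```

Emit:
apply_moves --pt "0 0 -0.1" --pt "0 0 -0.2" --pt "0 0 -0.3" --pt "0 0 -0.38" --pt "0 0.03 -0.38" --pt "0 0.06 -0.38" --pt "0 0.09 -0.38" --pt "0 0.12 -0.38" --pt "0 0.13 -0.35" --pt "0 0.13 -0.3" --spin '[0, 0, 0, 0, 0, 0, 0, 0, 0, 0]' --claw '[1, 1, 1, 1, 1, 1, 1, 1, 1, 1]'

```text
t: 26.4
ee_pos: [0.6216, 0.0252, 0.0845]
ee_rot: [2.163, 2.278, 0.0]
ft_force: [-0.6, -0.6, -0.0]
grip_width: -0.003
```

```bash
python3 -c "
from h import *
rep([.0465,0,.080])
c=r.capture('side')
cv2.imwrite('pics/s15.png',cv2.resize(c['frame'][140:230,265:365,::-1],None,fx=6.5,fy=6.5,interpolation=cv2.INTER_CUBIC))
"
```

```text
t 26.4 loc [ 0.0466 -0.0005  0.0845] F [-0.64 -0.52 -0.05] w -0.003 j [-0.15  0.66  1.36  0.    1.12 -1.77]
toolx in binder deg 89.71 toolz [ 0. -0. -1.]
units [ 0.012 -0.003  0.113]
```

View pics/s15.png

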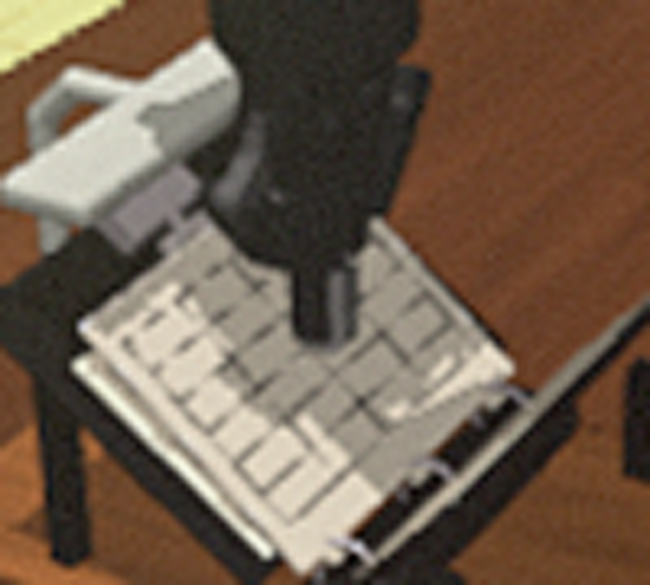

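Emit:
apply_moves --pt "0 0 0.03" --pt "0 0 0.06" --pt "0 0 0.08" --pt "0 0 0.1" --pt "0 0 0.11" --pt "0 0 0.12" --pt "0 0 0.13" --pt "0 0 0.14" --pt "0 0 0.14" --pt "0 0 0.14" --spin '[0, 0, 0, 0, 0, 0, 0, 0, 0, 0]' --claw '[1, 1, 1, 1, 1, 1, 1, 1, 1, 1]'

```text
t: 27.28
ee_pos: [0.6216, 0.0252, 0.0809]
ee_rot: [2.162, 2.278, 0.001]
ft_force: [-5.9, 0.4, 13.4]
grip_width: 0.0
```

Emit:
apply_moves --pt "0 0 0.01" --pt "0 0 0.02" --pt "0 0 0.03" --pt "0 0 0.03" --pt "0 0 0.03" --pt "0 0 0.03" --pt "0 0 0.03" --pt "0 0 0.03" --pt "0 0 0.03" --pt "0 0 0.03" --spin '[0, 0, 0, 0, 0, 0, 0, 0, 0, 0]' --claw '[1, 1, 1, 1, 1, 1, 1, 1, 1, 1]'

```text
t: 28.12
ee_pos: [0.6217, 0.0252, 0.0808]
ee_rot: [2.161, 2.278, 0.001]
ft_force: [-9.6, 0.9, 21.0]
grip_width: -0.002
```

```bash
python3 -c "
from h import *
rep()
s=r.get_state(); F=B.T@s['ft_force'];T=B.T@s['ft_torque']; print(F,T,np.linalg.norm(F))
p0=np.cross(F,T)/(F@F); d=F/np.linalg.norm(F)
for z in(-.18,-.17,-.16,-.15): print(z,(p0+d*(z-p0[2])/d[2]).round(4))
"
```

```text
t 28.1167 loc [ 0.0468 -0.0005  0.0808] F [-9.49  1.46 21.03] w -0.002 j [-0.15  0.67  1.36 -0.    1.11 -1.77]
toolx in binder deg 89.73 toolz [ 0.002 -0.001 -1.   ]
[-9.49434039  1.45616543 21.03189703] [0.24354506 1.53569495 0.0271422 ] 23.12149670075855
-0.18 [ 0.0083 -0.0005 -0.18  ]
-0.17 [ 0.0038  0.0002 -0.17  ]
-0.16 [-0.0007  0.0009 -0.16  ]
-0.15 [-0.0052  0.0016 -0.15  ]
```

Force so far is all on the fingertip. I'll continue in small steps.

Emit:
apply_moves --pt "0 0 0.01" --pt "0 0 0.02" --pt "0 0 0.02" --pt "0 0 0.02" --pt "0 0 0.02" --pt "0 0 0.02" --pt "0 0 0.02" --pt "0 0 0.02" --pt "0 0 0.02" --pt "0 0 0.02" --spin '[0, 0, 0, 0, 0, 0, 0, 0, 0, 0]' --claw '[1, 1, 1, 1, 1, 1, 1, 1, 1, 1]'

```text
t: 28.95
ee_pos: [0.6218, 0.0252, 0.0807]
ee_rot: [2.161, 2.277, 0.001]
ft_force: [-12.2, 0.4, 26.2]
grip_width: 0.003
```

Emit:
apply_moves --pt "0 0 0.005" --pt "0 0 0.01" --pt "0 0 0.015" --pt "0 0 0.015" --pt "0 0 0.015" --pt "0 0 0.015" --pt "0 0 0.015" --pt "0 0 0.015" --pt "0 0 0.015" --pt "0 0 0.015" --spin '[0, 0, 0, 0, 0, 0, 0, 0, 0, 0]' --claw '[1, 1, 1, 1, 1, 1, 1, 1, 1, 1]'

```text
t: 29.78
ee_pos: [0.6218, 0.0252, 0.0806]
ee_rot: [2.161, 2.277, 0.002]
ft_force: [-14.0, 0.7, 29.8]
grip_width: -0.001
```

Emit:
apply_moves --pt "0 0 0.005" --pt "0 0 0.01" --pt "0 0 0.01" --pt "0 0 0.01" --pt "0 0 0.01" --pt "0 0 0.01" --pt "0 0 0.01" --pt "0 0 0.01" --pt "0 0 0.01" --pt "0 0 0.01" --spin '[0, 0, 0, 0, 0, 0, 0, 0, 0, 0]' --claw '[1, 1, 1, 1, 1, 1, 1, 1, 1, 1]'

```text
t: 30.62
ee_pos: [0.6218, 0.0252, 0.0806]
ee_rot: [2.161, 2.277, 0.002]
ft_force: [-15.1, -0.1, 32.1]
grip_width: -0.001
```

```bash
python3 -c "
from h import *
rep();s=r.get_state();print(s['effort'].round(2),np.linalg.norm(s['ft_force']))
"
```

```text
t 30.6167 loc [ 0.0469 -0.0005  0.0806] F [-15.13   0.77  32.15] w -0.001 j [-0.15  0.67  1.36 -0.    1.11 -1.77]
toolx in binder deg 89.74 toolz [ 0.002 -0.001 -1.   ]
[-8.300e-01 -3.591e+01 -1.940e+01  3.200e-01 -3.640e+00  2.000e-02] 35.5378005027544
```

Emit:
apply_moves --pt "0 0 -0.2" --pt "0 -0.1 -0.5" --pt "0 -0.2 -0.9" --pt "0 -0.3 -1.3" --pt "0 -0.4 -1.7" --pt "0 -0.43 -2.1" --pt "0 -0.43 -2.3" --pt "0 -0.43 -2.3" --pt "0 -0.43 -2.3" --pt "0 -0.43 -2.3" --spin '[0, 0, 0, 0, 0, 1, 2, 3, 4.5, 6]' --claw '[1, 1, 1, 1, 1, 1, 0.5, 0, 0, 0]'

```text
t: 31.45
ee_pos: [0.6041, 0.0243, 0.1685]
ee_rot: [2.674, 1.649, 0.0]
ft_force: [0.3, -0.5, 0.6]
grip_width: 0.566
```

```bash
python3 -c "
from h import *
rep([.030,0,.11])
c=r.capture('side')
cv2.imwrite('pics/s16.png',cv2.resize(c['frame'][80:230,255:365,::-1],None,fx=4,fy=4,interpolation=cv2.INTER_CUBIC))
"
```

```text
t 31.45 loc [ 0.0291 -0.0004  0.1685] F [ 0.25 -0.53  0.61] w 0.566 j [-0.15  0.54  1.33  0.    1.27 -1.26]
toolx in binder deg 60.04 toolz [ 0.  0. -1.]
units [0.019 0.015 1.463]
```

View pics/s16.png

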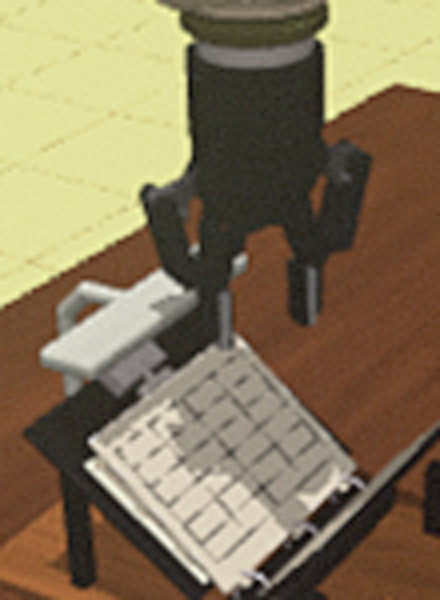

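Emit:
apply_moves --pt "-0.2 0.1 0" --pt "-0.4 0.25 0.2" --pt "-0.65 0.4 0.5" --pt "-0.65 0.4 0.8" --pt "-0.65 0.4 1.1" --pt "-0.65 0.4 1.4" --pt "-0.65 0.4 1.7" --pt "-0.65 0.4 1.9" --pt "-0.65 0.4 2" --pt "-0.65 0.4 2" --spin '[0, 0, 0, 0, 0, 0, 0, 0, 0, 0]' --claw '[0, 0, 0, 0, 0, 0, 0, 0, 0, 0]'

```text
t: 32.33
ee_pos: [0.6067, -0.0063, 0.0869]
ee_rot: [-2.668, -1.657, 0.002]
ft_force: [-0.9, 0.1, -0.6]
grip_width: 1.0
```

```bash
python3 -c "
from h import *
rep([.030,-.03,.08])
c=r.capture('side')
cv2.imwrite('pics/s17.png',cv2.resize(c['frame'][110:230,255:365,::-1],None,fx=5,fy=5,interpolation=cv2.INTER_CUBIC))
"
```

```text
t 32.3333 loc [ 0.0299 -0.0311  0.0869] F [-0.92  0.18 -0.63] w 1.0 j [-0.2   0.63  1.41 -0.    1.11 -1.31]
toolx in binder deg 60.4 toolz [-0.002  0.    -1.   ]
units [ 0.025 -0.012  0.173]
```

View pics/s17.png

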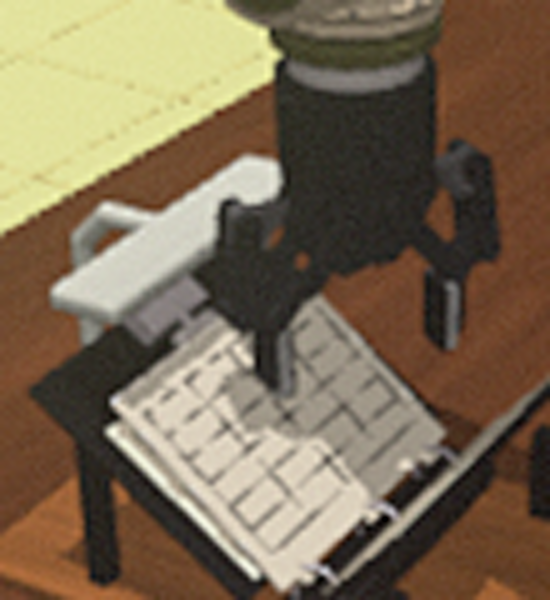

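Emit:
apply_moves --pt "0 0 0.03" --pt "0 0 0.06" --pt "0 0 0.09" --pt "0 0 0.12" --pt "0 0 0.14" --pt "0 0 0.16" --pt "0 0 0.18" --pt "0 0 0.2" --pt "0 0 0.2" --pt "0 0 0.2" --spin '[0, 0, 0, 0, 0, 0, 0, 0, 0, 0]' --claw '[0, 0, 0, 0, 0, 0, 0, 0, 0, 0]'

```text
t: 33.22
ee_pos: [0.607, -0.0061, 0.0801]
ee_rot: [-2.669, -1.657, 0.0]
ft_force: [0.3, -0.3, 0.6]
grip_width: 0.999
```

Emit:
apply_moves --pt "0 0 0.01" --pt "0 0 0.02" --pt "0 0 0.03" --pt "0 0 0.04" --pt "0 0 0.05" --pt "0 0 0.05" --pt "0 0 0.05" --pt "0 0 0.05" --pt "0 0 0.05" --pt "0 0 0.05" --spin '[0, 0, 0, 0, 0, 0, 0, 0, 0, 0]' --claw '[0, 0, 0, 0, 0, 0, 0, 0, 0, 0]'

```text
t: 34.05
ee_pos: [0.6071, -0.0061, 0.0781]
ee_rot: [2.669, 1.657, 0.0]
ft_force: [-0.3, -0.4, -0.6]
grip_width: 0.999
```

Emit:
apply_moves --pt "0 0 0.01" --pt "0 0 0.02" --pt "0 0 0.03" --pt "0 0 0.04" --pt "0 0 0.05" --pt "0 0 0.05" --pt "0 0 0.05" --pt "0 0 0.05" --pt "0 0 0.05" --pt "0 0 0.05" --spin '[0, 0, 0, 0, 0, 0, 0, 0, 0, 0]' --claw '[0, 0, 0, 0, 0, 0, 0, 0, 0, 0]'

```text
t: 34.88
ee_pos: [0.6071, -0.0061, 0.0761]
ee_rot: [2.669, 1.657, 0.0]
ft_force: [-0.2, 1.1, 0.4]
grip_width: 1.001
```

```bash
python3 -c "
from h import *
rep([.030,-.03,.08])
c=r.capture('side')
cv2.imwrite('pics/s18.png',cv2.resize(c['frame'][110:230,255:365,::-1],None,fx=5,fy=5,interpolation=cv2.INTER_CUBIC))
cv2.imwrite('pics/w18.png',r.capture('wrist')['frame'][:,:,::-1])
"
```

```text
t 34.8833 loc [ 0.0304 -0.0309  0.0761] F [-0.12  1.1   0.44] w 1.001 j [-0.2   0.64  1.42  0.    1.08 -1.31]
toolx in binder deg 60.39 toolz [ 0.  0. -1.]
units [ 0.014 -0.019 -0.097]
```

View pics/s18.png

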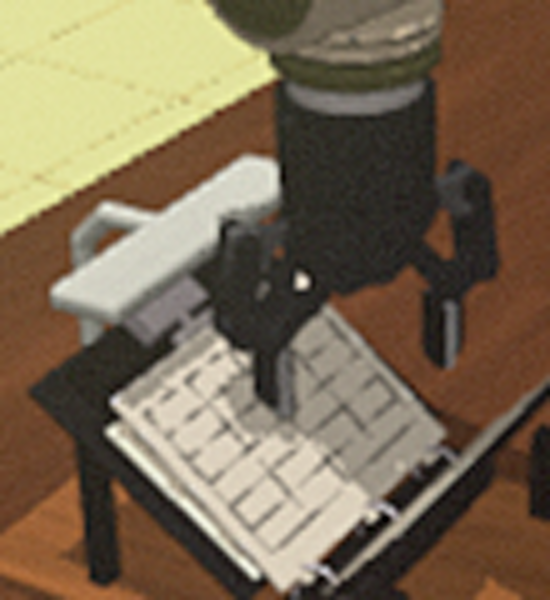

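View pics/w18.png

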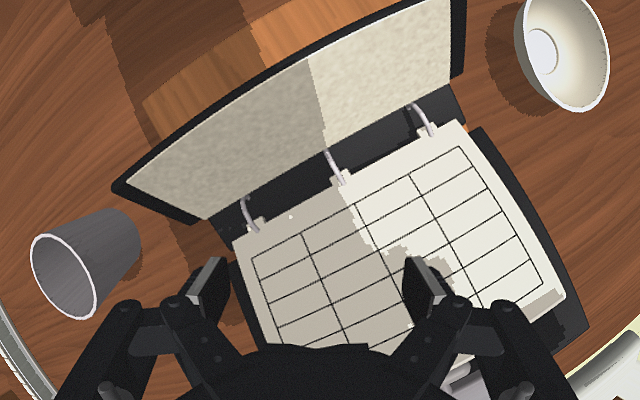

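Emit:
apply_moves --pt "0 0 0.01" --pt "0 0 0.02" --pt "0 0 0.03" --pt "0 0 0.04" --pt "0 0 0.05" --pt "0 0 0.05" --pt "0 0 0.05" --pt "0 0 0.05" --pt "0 0 0.05" --pt "0 0 0.05" --spin '[0, 0, 0, 0, 0, 0, 0, 0, 0, 0]' --claw '[0, 0, 0, 0, 0, 0, 0, 0, 0, 0]'

```text
t: 35.82
ee_pos: [0.6071, -0.006, 0.0741]
ee_rot: [2.669, 1.657, 0.0]
ft_force: [1.4, -0.1, -0.0]
grip_width: 1.002
```

Emit:
apply_moves --pt "0 0 0.01" --pt "0 0 0.02" --pt "0 0 0.03" --pt "0 0 0.04" --pt "0 0 0.05" --pt "0 0 0.05" --pt "0 0 0.05" --pt "0 0 0.05" --pt "0 0 0.05" --pt "0 0 0.05" --spin '[0, 0, 0, 0, 0, 0, 0, 0, 0, 0]' --claw '[0, 0, 0, 0, 0, 0, 0, 0, 0, 0]'

```text
t: 36.65
ee_pos: [0.6075, -0.0061, 0.0731]
ee_rot: [2.668, 1.656, 0.002]
ft_force: [-2.0, 0.2, 7.1]
grip_width: 1.001
```

Emit:
apply_moves --pt "0 0 0.01" --pt "0 0 0.02" --pt "0 0 0.03" --pt "0 0 0.04" --pt "0 0 0.04" --pt "0 0 0.04" --pt "0 0 0.04" --pt "0 0 0.04" --pt "0 0 0.04" --pt "0 0 0.04" --spin '[0, 0, 0, 0, 0, 0, 0, 0, 0, 0]' --claw '[0, 0, 0, 0, 0, 0, 0, 0, 0, 0]'

```text
t: 37.48
ee_pos: [0.6078, -0.0061, 0.0727]
ee_rot: [2.668, 1.656, 0.004]
ft_force: [-5.6, 0.7, 14.5]
grip_width: 0.997
```

Emit:
apply_moves --pt "0 0 0.01" --pt "0 0 0.02" --pt "0 0 0.02" --pt "0 0 0.02" --pt "0 0 0.02" --pt "0 0 0.02" --pt "0 0 0.02" --pt "0 0 0.02" --pt "0 0 0.02" --pt "0 0 0.02" --spin '[0, 0, 0, 0, 0, 0, 0, 0, 0, 0]' --claw '[0, 0, 0, 0, 0, 0, 0, 0, 0, 0]'

```text
t: 38.32
ee_pos: [0.6079, -0.0061, 0.0725]
ee_rot: [2.667, 1.656, 0.004]
ft_force: [-8.9, -0.2, 20.1]
grip_width: 1.0
```

```bash
python3 -c "
from h import *
rep()
s=r.get_state(); F=B.T@s['ft_force'];T=B.T@s['ft_torque']; print(F,T,np.linalg.norm(F))
p0=np.cross(F,T)/(F@F); d=F/np.linalg.norm(F)
for z in(-.18,-.17,-.16,-.15): print(z,(p0+d*(z-p0[2])/d[2]).round(4))
"
```

```text
t 38.3167 loc [ 0.0312 -0.0309  0.0725] F [-8.89  0.3  20.08] w 1.0 j [-0.2   0.65  1.42  0.    1.07 -1.31]
toolx in binder deg 60.41 toolz [ 0.003 -0.    -1.   ]
[-8.89343202  0.30036396 20.08407006] [0.8390072  0.60611768 0.34386313] 21.96709406422883
-0.18 [ 0.0495  0.0387 -0.18  ]
-0.17 [ 0.0451  0.0389 -0.17  ]
-0.16 [ 0.0407  0.039  -0.16  ]
-0.15 [ 0.0362  0.0392 -0.15  ]
```

Emit:
apply_moves --pt "0 0 0.01" --pt "0 0 0.02" --pt "0 0 0.02" --pt "0 0 0.02" --pt "0 0 0.02" --pt "0 0 0.02" --pt "0 0 0.02" --pt "0 0 0.02" --pt "0 0 0.02" --pt "0 0 0.02" --spin '[0, 0, 0, 0, 0, 0, 0, 0, 0, 0]' --claw '[0, 0, 0, 0, 0, 0, 0, 0, 0, 0]'

```text
t: 39.15
ee_pos: [0.6081, -0.0061, 0.0723]
ee_rot: [2.667, 1.656, 0.005]
ft_force: [-9.8, 0.6, 24.5]
grip_width: 0.998
```

Emit:
apply_moves --pt "0 0 0.01" --pt "0 0 0.02" --pt "0 0 0.02" --pt "0 0 0.02" --pt "0 0 0.02" --pt "0 0 0.02" --pt "0 0 0.02" --pt "0 0 0.02" --pt "0 0 0.02" --pt "0 0 0.02" --spin '[0, 0, 0, 0, 0, 0, 0, 0, 0, 0]' --claw '[0, 0, 0, 0, 0, 0, 0, 0, 0, 0]'

```text
t: 39.98
ee_pos: [0.6082, -0.0061, 0.0721]
ee_rot: [2.666, 1.656, 0.005]
ft_force: [-12.2, -0.8, 29.1]
grip_width: 1.0
```

```bash
python3 -c "
from h import *
rep()
c=r.capture('side')
cv2.imwrite('pics/s19.png',cv2.resize(c['frame'][150:210,262:332,::-1],None,fx=10,fy=10,interpolation=cv2.INTER_CUBIC))
a=np.radians(35)
for n,rr,y,off in [('nose+',.132,.017,.008),('nose-',.132,-.017,.008),('nose+in',.127,.017,.008),('board',.162,.08,0)]:
    q=c['R']@wor([rr*np.cos(a)-off*np.sin(a),y,.035+rr*np.sin(a)+off*np.cos(a)])+c['t']
    print(n,((c['fx']*q[0]/q[2]+c['cx']-262)*10).round(0),((c['fy']*q[1]/q[2]+c['cy']-150)*10).round(0))
"
```

```text
t 39.9833 loc [ 0.0315 -0.0309  0.0721] F [-12.18  -0.15  29.07] w 1.0 j [-0.2   0.65  1.42  0.    1.07 -1.31]
toolx in binder deg 60.43 toolz [ 0.004 -0.    -1.   ]
nose+ 294.0 279.0
nose- 371.0 220.0
nose+in 309.0 293.0
board 40.0 325.0
```

View pics/s19.png

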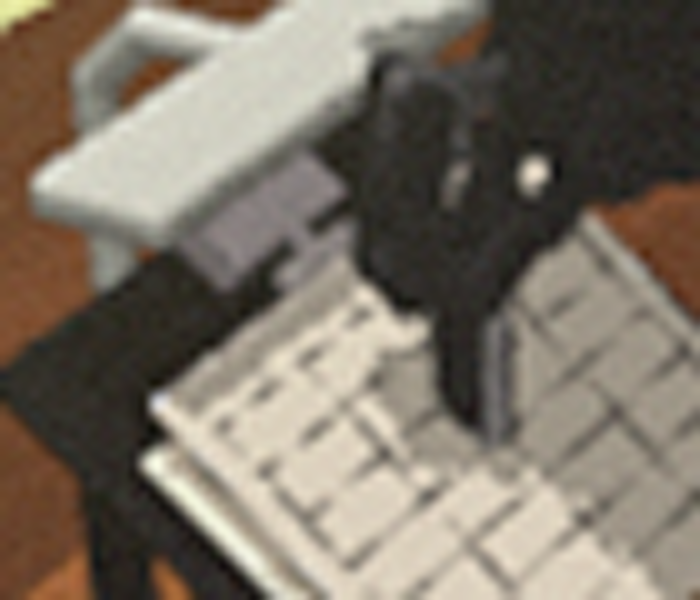

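Emit:
apply_moves --pt "0 0 0.005" --pt "0 0 0.01" --pt "0 0 0.015" --pt "0 0 0.015" --pt "0 0 0.015" --pt "0 0 0.015" --pt "0 0 0.015" --pt "0 0 0.015" --pt "0 0 0.015" --pt "0 0 0.015" --spin '[0, 0, 0, 0, 0, 0, 0, 0, 0, 0]' --claw '[0, 0, 0, 0, 0, 0, 0, 0, 0, 0]'

```text
t: 40.87
ee_pos: [0.6073, -0.0061, 0.0678]
ee_rot: [2.669, 1.656, 0.001]
ft_force: [0.7, -0.4, 2.6]
grip_width: 1.003
```

Emit:
apply_moves --pt "0 0 0.01" --pt "0 0 0.02" --pt "0 0 0.03" --pt "0 0 0.03" --pt "0 0 0.03" --pt "0 0 0.03" --pt "0 0 0.03" --pt "0 0 0.03" --pt "0 0 0.03" --pt "0 0 0.03" --spin '[0, 0, 0, 0, 0, 0, 0, 0, 0, 0]' --claw '[0, 0, 0, 0, 0, 0, 0, 0, 0, 0]'

```text
t: 41.7
ee_pos: [0.6071, -0.0061, 0.0663]
ee_rot: [-2.669, -1.657, -0.0]
ft_force: [0.2, 0.1, -0.3]
grip_width: 1.001
```

Emit:
apply_moves --pt "0 0 0.01" --pt "0 0 0.02" --pt "0 0 0.03" --pt "0 0 0.03" --pt "0 0 0.03" --pt "0 0 0.03" --pt "0 0 0.03" --pt "0 0 0.03" --pt "0 0 0.03" --pt "0 0 0.03" --spin '[0, 0, 0, 0, 0, 0, 0, 0, 0, 0]' --claw '[0, 0, 0, 0, 0, 0, 0, 0, 0, 0]'

```text
t: 42.53
ee_pos: [0.6073, -0.0061, 0.0654]
ee_rot: [2.669, 1.656, 0.001]
ft_force: [-1.6, 0.3, 6.2]
grip_width: 0.999
```

```bash
python3 -c "
from h import *
rep()
c=r.capture('side')
cv2.imwrite('pics/s20.png',cv2.resize(c['frame'][150:210,262:332,::-1],None,fx=10,fy=10,interpolation=cv2.INTER_CUBIC))
"
```

```text
t 42.5333 loc [ 0.0306 -0.0309  0.0654] F [-1.57  0.42  6.25] w 0.999 j [-0.2   0.66  1.42  0.    1.06 -1.31]
toolx in binder deg 60.39 toolz [ 0.001 -0.    -1.   ]
```

View pics/s20.png

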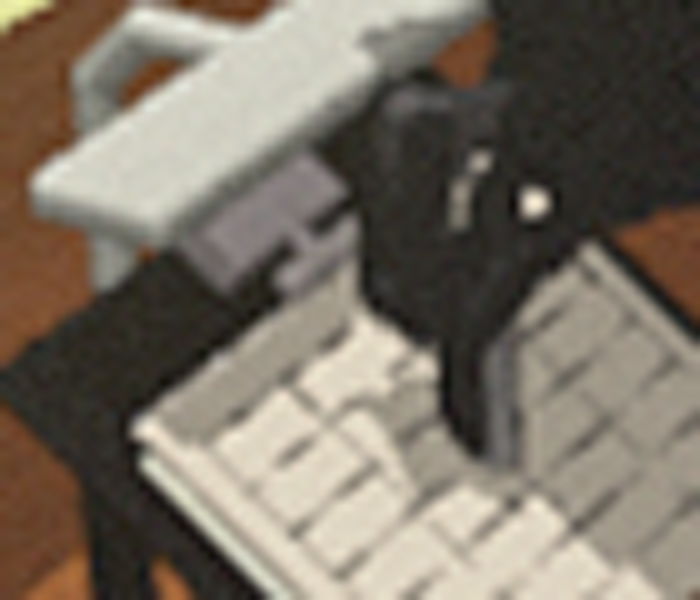

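Emit:
apply_moves --pt "0 0 -0.1" --pt "0 0 -0.25" --pt "0 0 -0.5" --pt "0 0 -0.8" --pt "0 0 -1.2" --pt "0 0 -1.6" --pt "0 0 -2" --pt "0 0 -2.4" --pt "0 0 -2.7" --pt "0 0 -2.8" --spin '[0, 0, 0, 0, 0, 0, 0, 0, 0, 0]' --claw '[0, 0, 0, 0, 0, 0, 0, 0, 0, 0]'

```text
t: 43.42
ee_pos: [0.6078, -0.0062, 0.1803]
ee_rot: [2.667, 1.655, 0.005]
ft_force: [1.0, 0.4, -1.1]
grip_width: 1.0
```

Emit:
apply_moves --pt "-0.2 -0.3 -0.2" --pt "-0.4 -0.6 -0.4" --pt "-0.6 -1 -0.6" --pt "-0.8 -1.4 -0.8" --pt "-1 -1.8 -0.8" --pt "-1.2 -2.2 -0.8" --pt "-1.4 -2.5 -0.8" --pt "-1.5 -2.7 -0.8" --pt "-1.5 -2.7 -0.8" --pt "-1.5 -2.7 -0.8" --spin '[0, 0, 0, 0, 0, 0, 0, 0, 0, 0]' --claw '[0, 0, 0, 0, 0, 0, 0, 0, 0, 0]'

```text
t: 44.25
ee_pos: [0.4838, -0.012, 0.2095]
ee_rot: [2.669, 1.656, 0.001]
ft_force: [0.4, -0.3, -0.7]
grip_width: 0.998
```

```bash
python3 -c "
from h import *
rep()
pic('side','s21',230,400,130,270,4)
pic('top','t21',200,470,110,300,2.95)
"
```

```text
t 44.25 loc [-0.0931 -0.0297  0.2095] F [ 0.43 -0.32 -0.73] w 0.998 j [-0.27  0.24  1.65  0.    1.25 -1.38]
toolx in binder deg 60.38 toolz [ 0.001 -0.    -1.   ]
```

View pics/s21.png

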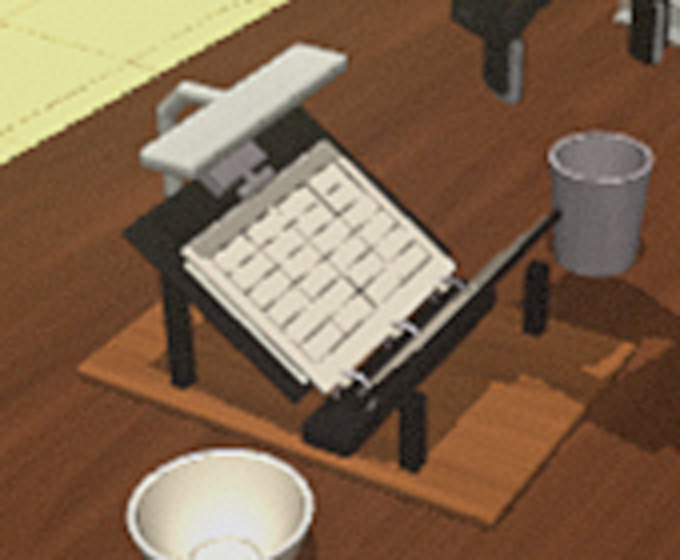

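View pics/t21.png

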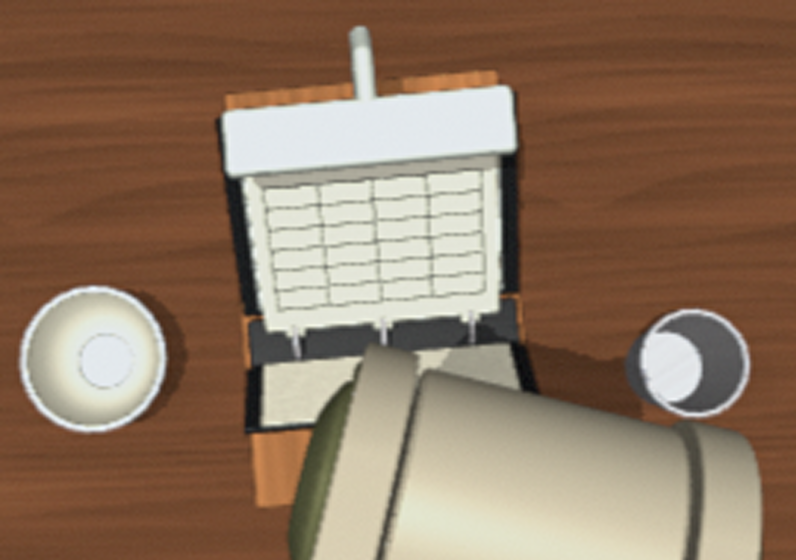

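```bash
python3 -c "
from cell import r
print(r.sign_off())"
```

```text
the job is handed in; nothing more can be done
None
```

The leaf is turned over, snapped under the catch on the far board with its ruled back showing, and let go. I handed the job in at 44.3 s; sign-off gives no verdict.

**How it went:** The moves only let the tool point straight down, so I could not lean the fingers in under the light. I flipped the leaf with one open finger and pressed it at points clear of the light. Three presses with the fingers shut did not trip the catch, at about 32, 31 and 36 N. With the gripper open and turned 60 degrees, I could press farther from the rings. The last reading before the catch gave there was 32 N, and one more 0.6 mm step did it. I then pressed it lightly onto the stop, at about 6 N.

**Last checks:**
- After I backed away, the leaf's corner in the side picture was about 1 pixel (at 4x zoom) from where it should be when flat, about 1.65 rad. The catch nose was over its edge.
- The cup and bowl were at the same pixels as at the start.
- The fingers were clear of everything, and the force reading was within noise.

**What did not agree:**
- **Catch force:** it needed roughly 18 N at the edge by my estimate, against the stated 8 to 10 N.
- **Force limit:** readings come only at the end of each move, and the highest was 35.5 N. I could not see the peaks in between against the 40 N limit.
- **Early jam:** while lifting, the leaf's edge caught under the finger linkage at about 12 N. I raised the hand to free it.
- **Light:** no reading suggested it was touched. In the two presses where I checked, the force ran through the fingertip, but I could not measure the light directly.

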